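# Change the printer's ink dock over to flush cartridges

## Robot

A 7-joint arm with a two-finger parallel gripper is mounted at the origin on the work surface. World frame = base frame: x ahead of the robot, y to its left, z up, the work surface at z = 0. Lengths are in m, angles in degrees, forces in N, time in s.
With the tool pointing down it reaches from about 0.425 to 0.875 m from the base axis. Payload 4.7 kg.
Tool frame: the origin (TCP) lies at the centre of the arm's flange, where the gripper is bolted on; the fingertips stand 182 mm ahead of it and the grasp point (between the pads) lies 164 mm ahead of it (env.grip_depth is the distance from the TCP to the grasp point, in m); z points along the fingers, y is the line along which they close (so a half turn about z gives the same grasp; the last joint's range is limited). The gripper opens to 87 mm and grips with 3 to 60 N. Pads are 19 mm wide; open, the fingers measure 117 mm over their backs; the gripper's body (75 mm by 190 mm) begins 51 mm behind the grasp point.
Start: joints at [-73.677, 18.392, -4.016, 83.108, 1.295, 78.541, -3.26], TCP at [0.174, 0.626, 0.405] pointing down, gripper open.
Joint ranges: [-163.93, 163.93], [-17.29, 119.83], [-79.2, 71.16], [3.27, 140.29], [-89.18, 269.18], [5.43, 117.66], [-154.24, 154.24]. Speed limits (degrees/s): [147.25, 147.25, 180, 180, 180, 180, 180].

## Interface

Orientations are given as [roll, pitch, yaw] about the fixed x, y, z axes, in that order (R = Rz(yaw) Ry(pitch) Rx(roll)).
In Python, from cell import env gives the robot as it stands. The module is installed in compiled form; this text tells all that it offers.
- The arm moves only by the tool send_rows, never from a script. Its arguments are lists of equal length, an entry for each row: "xyz": the shift along the tool's x, y, z in m, a list of three; "rotation": the turn, a rotation vector about the tool's x, y, z in rad, a list of three; "jaw": the opening, from 0 (shut) to 1 (fully open). A call has 1 to 20 rows; each row shifts and turns the commanded pose from where the row before left it, along the tool's axes as they then stand; what a row does not reach is not made up. A row lasts 1/10 s, in which the tool goes at most 50 mm and 8.59 degrees, less where a joint would pass 70% of its speed; a pose out of reach is approached as far as the arm can. A call is refused whole if a number of a shift passes 0.05 or a number of a turn 0.15, either way. A call with a gripper value outside its range is refused whole. The fingers move at their own pace and stop on an object; "newtons" is the grip in N (left out, the last holds). Time passes only in rows, so rows that do not move let the fingers close. It gives the time, the measured TCP pose, the force, the opening and the grip force at its end, in the units of the state.
- env.get_obs(): the state, without advancing time (a new reading comes with each control period).
- env.read_camera(name): name is "side" or "top"; returns a dict with "image" (420x560x3 uint8, blue, green, red), "fx", "fy", "cx", "cy" (pixels), "R" (3x3) and "t" (3): a world point X has camera coordinates R X + t. Camera axes: x right, y down, z forward; pixel columns grow to the right and rows downward; lengths in m; the calibration is good to about 2 mm. A picture is of the moment at which its call begins. There is no depth.
- env.sign_off(): hands the job in; it is judged then, once.
The state is a dict: "time_s": time; "qpos": joint angles; "joint_velocities": joint speeds; "effort": joint torques, N m; "tool_pos": TCP position; "tool_rot": TCP orientation; "force": force on the tool from outside, world axes, zero at the start; "wrist_torque": the same for the moment, N m; "grip_width": finger opening in m; "grasp_force": force on a finger pad.
Only numpy, scipy, OpenCV 4.12 (cv2) and the standard library are available. Lean on these libraries where they do the work, as an engineer would, in place of code of your own. Each camera call takes 0.05 s, during which the arm holds its last target. There are 200 camera calls.

## Task

Change the printer's ink dock over for flushing: pull the lock knob at its right-hand end fully out, take the spent cartridges out of the bays and stand them upright in the cardboard return tray, and slide every flush cartridge from the mat, nose first, fully home into a free bay of its own (any bay) until it clicks. When they are all in, push the lock knob fully home again; leave the other things on the table where they are.

Things in the scene. Friction and masses are not known exactly. Their poses are not given: they have to be found in the camera images.
- dock: Printer's ink dock, fixed: black base 245 mm deep, 296 mm wide, pale pump housing 85 mm high along its back. Origin: on the table under the middle. +x to its back (the way cartridges go in), +y to its left, z up. Its shelf is 20 mm high, from x -90 to +85 mm; the housing's face at x = +85 mm stops the noses. Four bays along x, at y = +108, +36, -36, -108 mm. Slippery plastic.
- bay_mouth (a point): Middle of the dock's row of bays, at shelf height, dock x = +12 mm. From here to the stop each bay is an open-topped channel 51 mm wide; lips 40 mm apart, 10 to 14 mm above the shelf, hold the foot down: cartridges slide in and out along x only. Tapered lead-ins start 10 mm before. In front the shelf is bare: set a cartridge down there with its nose at x = -5 mm, then slide it in.
- bay1_seat (a point): Seat of the leftmost bay (bay 1): where the origin of a cartridge lies when fully home: dock x +30, y +108 mm, 20 mm above the table; its x along the dock's. The other seats follow to the right at 72 mm steps. In each bay floor a sprung ball at dock x = +50 mm: 3 to 5 N to ride over as the nose gets there; at the end it snaps into the foot's pocket and holds with 6 to 7 N.
- lock (a joint): Lock bar: steel comb sliding sideways in the shelf's slot at dock x = -31 mm. 0 = home: a tooth (12 mm wide, 6 thick, 20 above the shelf) bars each bay close behind a seated foot. 0.036 m = fully out, to the dock's -y: teeth midway between bays, 60 mm clear. Detents at both ends need 6 to 8 N, 1 to 3 N between; rigid stops. It will not go home past a cartridge more than 3 mm short of its seat.
- lock_knob (a point): Centre of the lock bar's knob, right of the dock, 45 mm above the table (moves with the bar). Black cylinder along the dock's y, 26 mm in diameter, 37 mm long, with a flange 35 mm across and 7 mm thick at its outer (right) end, on a thin stem; home, it stands 30 mm clear of the dock's side. Pull it to the dock's -y, push it to +y. Axes as the dock's.
- tray: Return tray: open cardboard tray, fixed, outside 180 mm (x) by 190 mm (y) by 45 mm high, walls and floor 5 mm. Origin: centre of its underside. Two cartridges stand in it side by side.
- flush1: Flush cartridge, on the mat at the left, or absent (None): grey ink cartridge, 110 mm long, 0.25 kg. Dark foot: 110 x 48 mm, 8 mm thick, pocket underneath. Body on it 110 x 34 mm, up to 72 mm: grip across the 34 mm. Origin: centre of its underside; +x to the nose (end with port and brass chip; grip ribs are at the other end), z up. 
- flush2: Flush cartridge, on the mat at the left, or absent (None): grey ink cartridge, 110 mm long, 0.25 kg. Dark foot: 110 x 48 mm, 8 mm thick, pocket underneath. Body on it 110 x 34 mm, up to 72 mm: grip across the 34 mm. Origin: centre of its underside; +x to the nose (end with port and brass chip; grip ribs are at the other end), z up. 
- flush3: Flush cartridge, on the mat at the left, or absent (None): grey ink cartridge, 110 mm long, 0.25 kg. Dark foot: 110 x 48 mm, 8 mm thick, pocket underneath. Body on it 110 x 34 mm, up to 72 mm: grip across the 34 mm. Origin: centre of its underside; +x to the nose (end with port and brass chip; grip ribs are at the other end), z up. 
- flush1_nose (a point): Middle of the lower edge of the nose of flush1 (55 mm along its +x from the origin, at its underside).
- flush2_nose (a point): Middle of the lower edge of the nose of flush2 (55 mm along its +x from the origin, at its underside).
- flush3_nose (a point): Middle of the lower edge of the nose of flush3 (55 mm along its +x from the origin, at its underside).
- spent1: Spent cartridge, locked in bay 1 (1 is leftmost) at the start, nose to the back, or absent (None): grey ink cartridge, 110 mm long, 0.25 kg. Dark foot: 110 x 48 mm, 8 mm thick, pocket underneath. Body on it 110 x 34 mm, up to 72 mm: grip across the 34 mm. Origin: centre of its underside; +x to the nose (end with port and brass chip; grip ribs are at the other end), z up. 
- spent2: Spent cartridge, locked in bay 2 (1 is leftmost) at the start, nose to the back, or absent (None): grey ink cartridge, 110 mm long, 0.25 kg. Dark foot: 110 x 48 mm, 8 mm thick, pocket underneath. Body on it 110 x 34 mm, up to 72 mm: grip across the 34 mm. Origin: centre of its underside; +x to the nose (end with port and brass chip; grip ribs are at the other end), z up. 
- spent3: Spent cartridge, locked in bay 3 (1 is leftmost) at the start, nose to the back, or absent (None): grey ink cartridge, 110 mm long, 0.25 kg. Dark foot: 110 x 48 mm, 8 mm thick, pocket underneath. Body on it 110 x 34 mm, up to 72 mm: grip across the 34 mm. Origin: centre of its underside; +x to the nose (end with port and brass chip; grip ribs are at the other end), z up. 
- spent4: Spent cartridge, locked in bay 4 (1 is leftmost) at the start, nose to the back, or absent (None): grey ink cartridge, 110 mm long, 0.25 kg. Dark foot: 110 x 48 mm, 8 mm thick, pocket underneath. Body on it 110 x 34 mm, up to 72 mm: grip across the 34 mm. Origin: centre of its underside; +x to the nose (end with port and brass chip; grip ribs are at the other end), z up. 
- bottle: Blue glass bottle, 72 mm across, 250 mm tall, beyond the right-hand end of the dock. Leave alone.
- glue_a: White glue tube with a black cap, lying on the mat, 145 mm long, 36 mm high. Leave alone.
- tape_roll: Roll of paper tape lying flat, 90 mm across, 24 mm high. Leave alone.
- paint_jar: Paint jar, 60 mm across, 70 mm tall. Leave alone.
- steel_rule: Steel rule, 250 x 30 x 4 mm, lying flat near the robot. Leave alone.
- pen_cup: Steel cup of pens and brushes, 76 mm across, 160 mm tall with its contents. Leave alone.
- brayer: Rubber ink roller with a wooden handle lying on the mat, 150 mm long, 36 mm high. Leave alone.

How it is judged:
By the outcome, as a careful person would: the job done as asked, in the order asked, and still so for the second after the job is handed in, with the robot touching nothing.
Of flush1, flush2, flush3 only 2 to 3 are there at a start; the rules pass over those that are not, and their reading is None.
Of spent1, spent2, spent3, spent4 only 2 to 2 are there at a start; the rules pass over those that are not, and their reading is None.
At some moment in a run one of flush1, flush2, flush3 may be knocked a few centimetres aside while the robot is not near it.
It also fails if it takes over 208 s, if anything falls off the work surface, if the arm or the gripper's body presses on something with over 40 N, if the wrist force passes 120 N, or if a joint passes its speed limit or range.

## Working session

There is one attempt and no reset: what is moved stays moved. The work goes in short steps, Python scripts to look and compute and a tool call to move; the robot and the scene stay as the last step left them, time stands still between calls to the robot, and variables do not carry over. Pictures are saved under pics/ and viewed, at most 14 in all, crops included, and the job is handed in when it is done.

Besides the shell and the picture viewer there is one more tool, called after ">>>" in YAML: its name, and indented under it one key for each argument. send_rows: Moves the arm, as the interface text tells. Its arguments: {"type":"object","properties":{"xyz":{"type":"array"},"rotation":{"type":"array"},"jaw":{"type":"array"},"newtons":{"type":"number"}},"required":["xyz","rotation","jaw"]}

```bash
mkdir -p pics; python3 - <<'E'
from cell import env
import cv2
for n in("top","side"):
    c=env.read_camera(n); cv2.imwrite(f"pics/{n}0.png",cv2.resize(c["image"],(800,600),interpolation=cv2.INTER_CUBIC)); print(n,c["fx"],c["fy"],c["cx"],c["cy"],c["R"],c["t"])
o=env.get_obs(); print(o)
E
```

```text
top 467.8429733234788 467.8429733234788 277.15071022637454 199.64743097059605 [[ 0.01447121 -0.99966693  0.02136838]
 [-0.9984322  -0.0156024  -0.05375595]
 [ 0.05407144 -0.02055696 -0.99832544]] [0.00406095 0.54573921 1.32719495]
side 528.4267537819042 528.4267537819042 270.29462472216005 210.28115730715433 [[-0.97756187 -0.20994951  0.01714608]
 [-0.16671574  0.72136138 -0.67219314]
 [ 0.12875811 -0.65996891 -0.74017727]] [0.522202   0.11964625 1.69681807]
{'time_s': 0.1, 'qpos': array([-73.67733091,  18.43516913,  -4.01591959,  83.16848693,
         1.29571979,  78.54194792,  -3.2572198 ]), 'joint_velocities': array([ 0.02884901, -0.25026877,  0.01703679, -0.19457703,  0.03735073,
       -0.08142715, -0.08006392]), 'effort': array([-9.59384779e-04, -4.92571735e+01, -4.06200886e-01, -3.13399458e+01,
       -6.40389626e-02,  3.94365366e-02,  7.27302540e-05]), 'tool_pos': array([0.17384614, 0.62612533, 0.40376159]), 'tool_rot': array([-1.79899672e+02,  6.12504802e-03,  1.64490236e+02]), 'force': array([0.1635517 , 0.35139856, 0.89959085]), 'wrist_torque': array([0.03721857, 0.06149221, 0.01909921]), 'grasp_force': 0.0, 'grip_width': 0.0869446366649791}
```

View pics/top0.png

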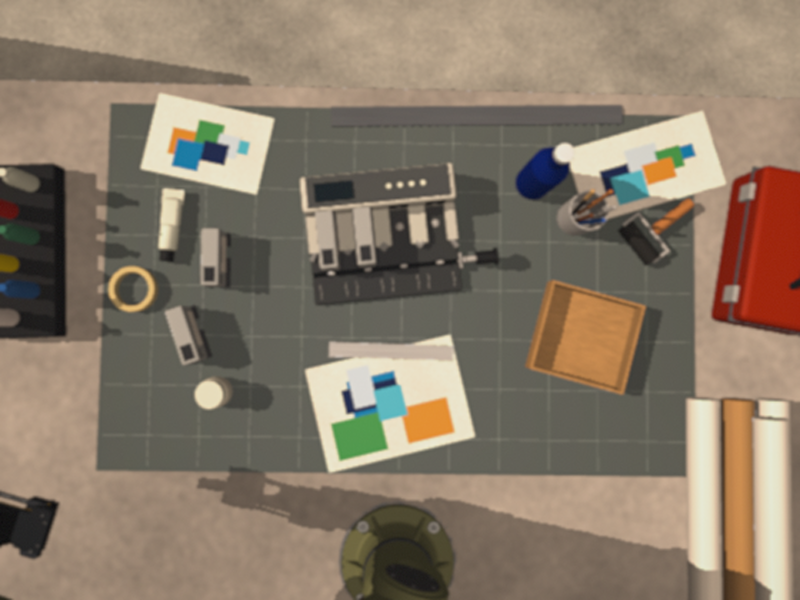

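View pics/side0.png

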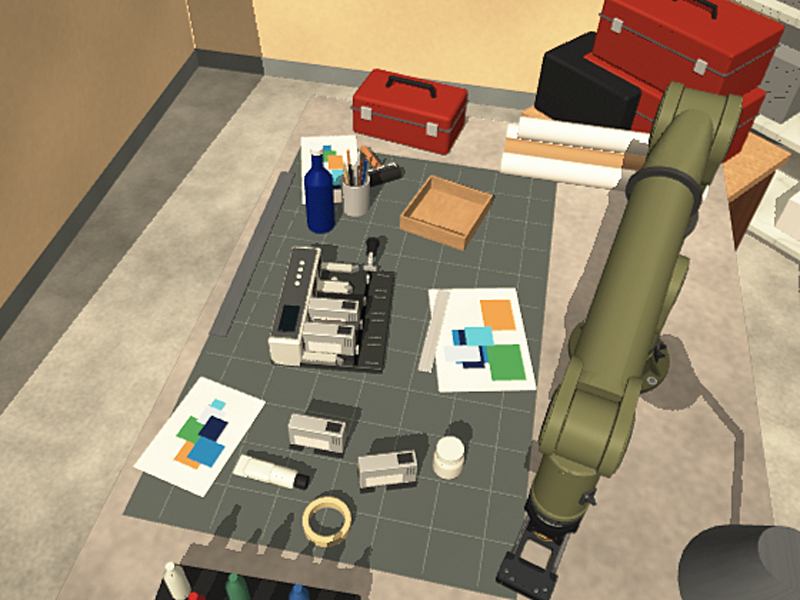

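The top view shows spent cartridges in bays 1 and 2 (around 327,240 and 364,235), flush cartridges at (212,257) and (185,335), the tray at (587,337) and the knob at (485,258). I'll enlarge crops next to get precise pixels.

```bash
python3 - <<'E'
from cell import env
import cv2,numpy as np
c=env.read_camera("top")["image"]; s=env.read_camera("side")["image"]
# native coords crops
def crop(im,x0,y0,w,h,k): return cv2.resize(im[y0:y0+h,x0:x0+w],None,fx=k,fy=k,interpolation=cv2.INTER_CUBIC)
cv2.imwrite("pics/c1.png",crop(c,205,108,150,110,5))
a=crop(c,110,150,70,110,5); b=crop(c,365,190,90,90,5); b=cv2.copyMakeBorder(b,0,100,0,0,cv2.BORDER_CONSTANT)
cv2.imwrite("pics/c2.png",np.hstack([a,b]))
cv2.imwrite("pics/c3.png",crop(s,180,160,150,110,5))
E
```

```text
(no output)
```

View pics/c1.png

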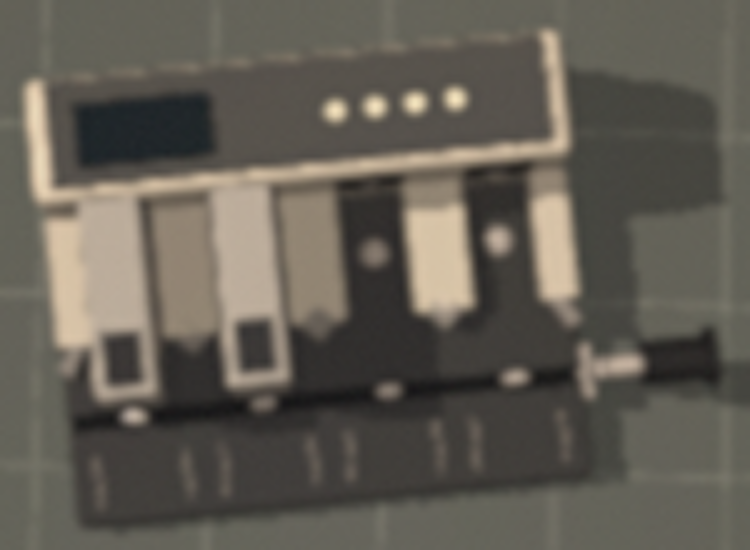

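View pics/c2.png

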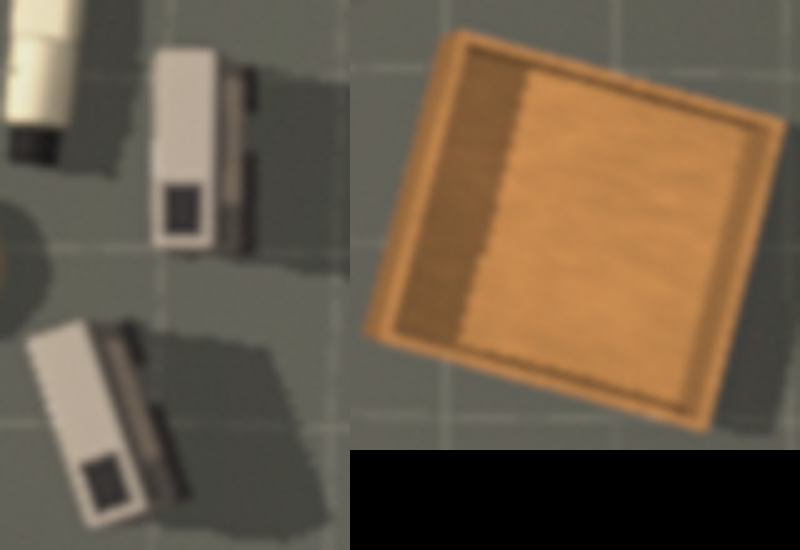

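View pics/c3.png

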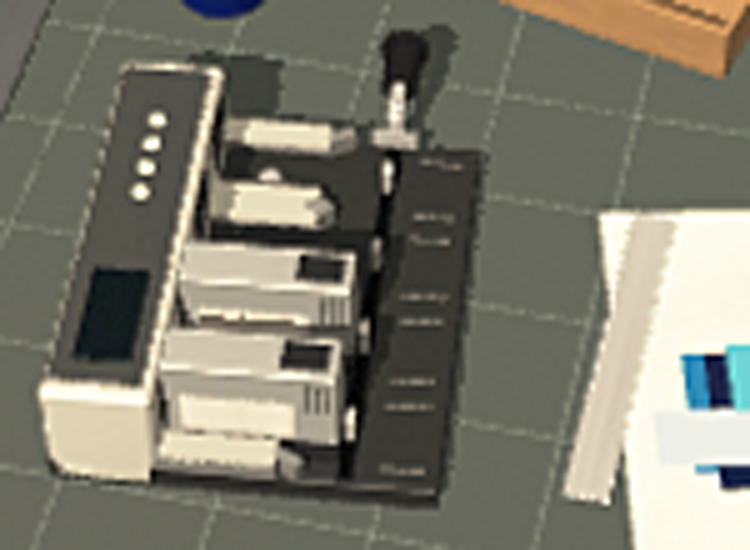

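The crops show balls in empty bays 3 and 4, and the lock teeth barring all bays. The flush tails (dark patch, ribs) point toward the robot, so their noses face away from it.

```bash
cat > h.py <<'E'
import numpy as np
from cell import env
from scipy.optimize import least_squares
CAM={n:{k:np.array(v) for k,v in env.read_camera(n).items()} for n in("top","side")} 
def proj(n,X):
    c=CAM[n]; p=np.asarray(X)@c["R"].T+c["t"]; return np.c_[c["fx"]*p[:,0]/p[:,2]+c["cx"],c["fy"]*p[:,1]/p[:,2]+c["cy"]]
def crop(u,x0,y0,k=5,dx=0): u=np.asarray(u,float); return np.c_[x0+(u[:,0]-dx+.5)/k-.5,y0+(u[:,1]+.5)/k-.5]
def place(p,L):
    L=np.asarray(L,float)/1000; c,s=np.cos(p[2]),np.sin(p[2]); return np.c_[p[0]+c*L[:,0]-s*L[:,1],p[1]+s*L[:,0]+c*L[:,1],L[:,2]]
def fit(obs,p0):
    f=lambda p:np.concatenate([(proj(n,place(p,L))-u).ravel() for n,L,u in obs])
    r=least_squares(f,p0,loss="soft_l1"); return r.x,f(r.x).reshape(-1,2)
E
python3 - <<'E'
from h import *
np.set_printoptions(precision=4,suppress=True)
def show(n,r): print(n,r[0][:2],np.degrees(r[0][2]),"\n",r[1].T)
T=crop([(26,82),(556,30),(572,152),(40,205),(82,525),(590,480),(374,253),(498,240)],205,108)
L=[(155,148,85),(155,-148,85),(85,-148,85),(85,148,85),(-90,148,20),(-90,-148,20),(50,-36,20),(50,-108,20)]
S=crop([(482,152),(436,497),(222,70),(150,385),(42,385)],180,160)
LS=[(-90,-148,20),(-90,148,20),(85,-148,85),(85,148,85),(155,148,85)]
d=fit([("top",L,T),("side",LS,S)],[.6,0,0]);show("dock",d)
show("dockT",fit([("top",L,T)],[.6,0,0]))
C=[(55,17,72),(55,-17,72),(-55,-17,72),(-55,17,72)]
show("fA",fit([("top",C,crop([(155,48),(217,48),(217,247),(153,247)],110,150))],[.6,.3,0]))
show("fB",fit([("top",C,crop([(27,343),(83,320),(147,505),(92,528)],110,150))],[.6,.3,0]))
R=[(90,95,45),(90,-95,45),(-90,-95,45),(-90,95,45)]
show("tray",fit([("top",R,crop([(458,30),(787,122),(708,432),(376,335)],365,190,dx=350))],[.5,-.4,0]))
k=place(d[0],[(-31,-178,45),(-31,-215,45)]);print("knob",k)
print("pred spent tops",proj("top",place(d[0],[(-25,108,92),(-25,36,92)])), "knob px",proj("top",k))
E
```

```text
dock [0.6113 0.0376] 6.443827621957578 
 [[-0.4481  1.0658  0.4741 -0.9273 -1.049   0.6034  0.0691  0.1855  0.4394
   0.9056  1.5446  0.6609 -0.6434]
 [-0.9994 -0.5249  0.2031 -0.2889  0.2324 -0.8316 -0.1447  0.0962  0.1284
  -0.8218 -1.1662  3.3324  1.3004]]
dockT [0.6105 0.0375] 6.600789487757121 
 [[-0.5501  0.94    0.4174 -0.9591 -0.9109  0.7153  0.058   0.1681]
 [-0.551  -0.37    0.3523  0.1555  0.6448 -0.7038  0.1008  0.2734]]
fA [0.5933 0.3711] 1.364350361260941 
 [[-0.0238  0.049  -0.1474  0.1221]
 [-0.0908 -0.1686  0.078   0.1795]]
fB [0.4417 0.4198] 21.1301972157061 
 [[-0.6184  0.0607  0.7663 -0.1432]
 [-0.6785 -0.4105  0.64    0.4276]]
tray [ 0.4491 -0.3648] -15.00066586067493 
 [[ 0.7118 -0.3983 -0.7574  0.4267]
 [-0.1543 -0.1304 -0.2549  0.628 ]]
knob [[ 0.6004 -0.1427  0.045 ]
 [ 0.6046 -0.1795  0.045 ]]
pred spent tops [[229.8485 186.7525]
 [256.4061 184.2018]] knob px [[332.6806 180.493 ]
 [345.7006 179.2398]]
```

```bash
cat > go.py <<'E'
"""go.py: helper; D(x,y,z)->world of dock mm point; go(name,world grasp xyz,yaw deg) prints the shift in tool axes (at target yaw) and the turn."""
import numpy as np
from cell import env
from scipy.spatial.transform import Rotation as Ro
DOCK=[.6109,.0376,6.5]; TRAY=[.4491,-.3648,-15.]
def F(fr,x,y,z):
    c,s=np.cos(np.radians(fr[2])),np.sin(np.radians(fr[2])); x,y=x/1e3,y/1e3
    return np.array([fr[0]+c*x-s*y,fr[1]+s*x+c*y,z/1e3])
def go(n,p,yaw,cur=None):
    o=env.get_obs(); R=Ro.from_euler("xyz",o["tool_rot"],degrees=True)
    g=o["tool_pos"]+R.apply([0,0,env.grip_depth]) if cur is None else np.array(cur)
    T=Ro.from_euler("xyz",[180,0,yaw],degrees=True)
    print(n,"target",p.round(4),"tool shift mm",(T.inv().apply(p-g)*1e3).round(1),"turn rad(before)",(R.inv()*T).as_rotvec().round(3)); return p
E
python3 - <<'E'
from h import *
from go import *
def ray(n,u,z):
    c=CAM[n]; d=c["R"].T@np.array([(u[0]-c["cx"])/c["fx"],(u[1]-c["cy"])/c["fy"],1]); o=-c["R"].T@c["t"]; return o+d*(z-o[2])/d[2]
print("bottle base",ray("side",(320*.7,224*.7),0),"cap",ray("top",(565*.7,152*.7),.25))
print("cup",ray("top",(582*.7,205*.7),.09))
p=F(DOCK,-31,-193,170); go("knob above",p,96.5); print(env.get_obs()["tool_pos"])
E
```

```text
bottle base [ 0.76767569 -0.26490567  0.        ] cap [ 0.76168801 -0.26405587  0.25      ]
cup [ 0.70121015 -0.34097114  0.09      ]
knob above target [ 0.6019 -0.1577  0.17  ] tool shift mm [-827.4  336.6   71.1] turn rad(before) [-0.     0.     1.187]
[0.17384864 0.62630394 0.40463465]
```

>>> send_rows:
  xyz:
    - [0, 0, 0]
    - [0, 0, 0]
    - [0, 0, 0]
    - [0, 0, 0]
    - [0, 0, 0]
    - [0, 0, 0]
    - [0, 0, 0]
    - [0, 0, 0]
    - [0, 0, 0]
    - [-0.035, 0.028, 0]
    - [-0.035, 0.028, 0]
    - [-0.035, 0.028, 0]
    - [-0.035, 0.028, 0]
    - [-0.035, 0.028, 0]
    - [-0.035, 0.028, 0]
    - [-0.035, 0.028, 0]
    - [-0.035, 0.028, 0]
    - [-0.035, 0.028, 0]
    - [-0.035, 0.028, 0]
    - [-0.035, 0.028, 0]
  rotation:
    - [0, 0, 0.132]
    - [0, 0, 0.132]
    - [0, 0, 0.132]
    - [0, 0, 0.132]
    - [0, 0, 0.132]
    - [0, 0, 0.132]
    - [0, 0, 0.132]
    - [0, 0, 0.132]
    - [0, 0, 0.132]
    - [0, 0, 0]
    - [0, 0, 0]
    - [0, 0, 0]
    - [0, 0, 0]
    - [0, 0, 0]
    - [0, 0, 0]
    - [0, 0, 0]
    - [0, 0, 0]
    - [0, 0, 0]
    - [0, 0, 0]
    - [0, 0, 0]
  jaw: [1, 1, 1, 1, 1, 1, 1, 1, 1, 1, 1, 1, 1, 1, 1, 1, 1, 1, 1, 1]

```text
time_s: 2.4
tool_pos: [0.524, 0.2767, 0.4052]
tool_rot: [180.0, -0.0, 96.4]
force: [0.1, 1.0, 0.3]
grip_width: 0.0873
grasp_force: 0.0
```

>>> send_rows:
  xyz:
    - [-0.035, 0.028, 0]
    - [-0.041, 0, 0.007]
    - [-0.041, 0, 0.007]
    - [-0.041, 0, 0.007]
    - [-0.041, 0, 0.007]
    - [-0.041, 0, 0.007]
    - [-0.041, 0, 0.007]
    - [-0.041, 0, 0.007]
    - [-0.041, 0, 0.007]
    - [-0.04, 0, 0.007]
    - [-0.04, 0, 0.007]
    - [0, 0, 0]
  rotation:
    - [0, 0, 0]
    - [0, 0, 0]
    - [0, 0, 0]
    - [0, 0, 0]
    - [0, 0, 0]
    - [0, 0, 0]
    - [0, 0, 0]
    - [0, 0, 0]
    - [0, 0, 0]
    - [0, 0, 0]
    - [0, 0, 0]
    - [0, 0, 0]
  jaw: [0.6, 0.6, 0.6, 0.6, 0.6, 0.6, 0.6, 0.6, 0.6, 0.6, 0.6, 0.6]

```text
time_s: 3.6
tool_pos: [0.5988, -0.1662, 0.3342]
tool_rot: [-179.9, 0.3, 95.9]
force: [-1.0, -0.2, 0.8]
grip_width: 0.0527
grasp_force: 0.0
```

```bash
python3 - <<'E'
from go import *
import cv2
go("knob",F(DOCK,-31,-193,45),96.5)
o=env.get_obs(); print(o["tool_pos"],o["tool_rot"],o["qpos"].round(1),o["grip_width"],o["force"])
im=env.read_camera("top")["image"]; s=env.read_camera("side")["image"]
k=lambda a,x,y:cv2.resize(a[y:y+110,x:x+80],None,fx=5,fy=5,interpolation=cv2.INTER_CUBIC)
cv2.imwrite("pics/k1.png",np.hstack([k(im,295,125),k(s,230,110)]))
E
```

```text
knob target [ 0.6019 -0.1577  0.045 ] tool shift mm [  8.9   4.4 125.7] turn rad(before) [-0.002  0.005 -0.011]
[ 0.59879052 -0.16620384  0.33418498] [-179.89581788    0.26677506   95.86492213] [-17.   19.8  37.1  93.9 -12.2  70.5  28.4] 0.052701294039517343 [-0.96064699 -0.1595311   0.76710677]
```

View pics/k1.png

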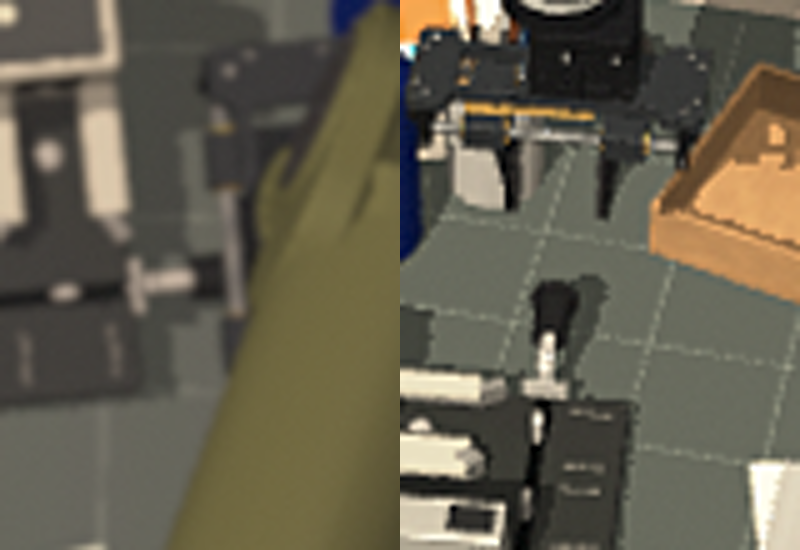

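The crop shows the open fingers above and around the black knob, with nothing else in the way. I'll descend partway, then re-measure.

>>> send_rows:
  xyz:
    - [0.002, 0.001, 0.02]
    - [0.002, 0.001, 0.02]
    - [0.002, 0.001, 0.02]
    - [0.002, 0.001, 0.02]
    - [0, 0, 0]
    - [0, 0, 0]
  rotation:
    - [0, 0, -0.002]
    - [0, 0, -0.002]
    - [0, 0, -0.002]
    - [0, 0, -0.002]
    - [0, 0, 0]
    - [0, 0, 0]
  jaw: [0.6, 0.6, 0.6, 0.6, 0.6, 0.6]

```text
time_s: 4.3
tool_pos: [0.6038, -0.149, 0.2551]
tool_rot: [180.0, -0.0, 97.0]
force: [-0.2, 0.9, 0.8]
grip_width: 0.052
grasp_force: 0.0
```

```bash
python3 - <<'E'
from go import *
go("knob",F(DOCK,-31,-193,45),96.5)
o=env.get_obs(); print(o["tool_rot"],o["qpos"].round(1),o["force"])
E
```

```text
knob target [ 0.6019 -0.1577  0.045 ] tool shift mm [-8.5 -2.8 46.6] turn rad(before) [ 0.    -0.001  0.009]
[ 1.79996213e+02 -4.20075287e-02  9.70039418e+01] [-16.6  24.2  34.9  98.1 -15.4  62.5  30.1] [-0.24275452  0.92306293  0.83617141]
```

>>> send_rows:
  xyz:
    - [-0.0085, -0.003, 0]
    - [0, 0, 0.016]
    - [0, 0, 0.016]
    - [0, 0, 0.0145]
    - [0, 0, 0]
    - [0, 0, 0]
    - [0, 0, 0]
    - [0, 0, 0]
    - [0, 0, 0]
    - [0, 0, 0]
  rotation:
    - [0, 0, 0.008]
    - [0, 0, 0]
    - [0, 0, 0]
    - [0, 0, 0]
    - [0, 0, 0]
    - [0, 0, 0]
    - [0, 0, 0]
    - [0, 0, 0]
    - [0, 0, 0]
    - [0, 0, 0]
  jaw: [0.6, 0.6, 0.6, 0.6, 0.6, 0, 0, 0, 0, 0]
  newtons: 35

```text
time_s: 5.3
tool_pos: [0.6023, -0.1592, 0.2089]
tool_rot: [179.8, 0.0, 96.4]
force: [2.9, -0.6, -2.4]
grip_width: 0.0251
grasp_force: 35.0
```

```bash
python3 - <<'E'
from go import *
go("knob",F(DOCK,-31,-193,45),96.5)
o=env.get_obs(); print(o["tool_rot"],o["qpos"].round(1),o["force"])
E
```

```text
knob target [ 0.6019 -0.1577  0.045 ] tool shift mm [ 1.7 -0.7  0.4] turn rad(before) [ 0.003  0.001 -0.001]
[1.79823545e+02 4.30756240e-02 9.64422576e+01] [-14.7  27.5  33.9  99.9 -17.7  57.8  32.2] [ 2.94029394 -0.59450555 -2.37526354]
```

>>> send_rows:
  xyz:
    - [-0.005, 0, 0]
    - [-0.005, 0, 0]
    - [-0.005, 0, 0]
    - [-0.005, 0, 0]
    - [-0.005, 0, 0]
    - [-0.005, 0, 0]
    - [-0.005, 0, 0]
    - [-0.004, 0, 0]
    - [0, 0, 0]
    - [0, 0, 0]
  rotation:
    - [0, 0, 0]
    - [0, 0, 0]
    - [0, 0, 0]
    - [0, 0, 0]
    - [0, 0, 0]
    - [0, 0, 0]
    - [0, 0, 0]
    - [0, 0, 0]
    - [0, 0, 0]
    - [0, 0, 0]
  jaw: [0, 0, 0, 0, 0, 0, 0, 0, 0, 0]

```text
time_s: 6.3
tool_pos: [0.6069, -0.1959, 0.2088]
tool_rot: [179.9, -0.2, 96.5]
force: [2.3, 7.6, 4.8]
grip_width: 0.0253
grasp_force: 35.0
```

```bash
python3 - <<'E'
from go import *
go("knob out",F(DOCK,-31,-229,45),96.5)
o=env.get_obs(); print(o["tool_pos"],o["qpos"].round(1),o["force"])
E
```

```text
knob out target [ 0.606  -0.1934  0.045 ] tool shift mm [ 1.8 -0.9  0.3] turn rad(before) [ 0.002 -0.004  0.   ]
[ 0.60690196 -0.19586865  0.20879546] [-11.   29.2  33.9  97.6 -18.8  58.9  35.9] [2.34618236 7.64640199 4.82241768]
```

>>> send_rows:
  xyz:
    - [-0.003, 0, 0]
    - [0, 0, 0]
    - [0, 0, 0]
  rotation:
    - [0, 0, 0]
    - [0, 0, 0]
    - [0, 0, 0]
  jaw: [0, 0, 0]

```text
time_s: 6.6
tool_pos: [0.6072, -0.1967, 0.2087]
tool_rot: [180.0, -0.5, 96.6]
force: [0.1, 12.3, 8.0]
grip_width: 0.025
grasp_force: 35.0
```

>>> send_rows:
  xyz:
    - [0.004, 0, 0]
    - [0, 0, 0]
    - [0, 0, 0]
    - [0, 0, 0]
    - [0, 0, 0]
    - [0, 0, -0.03]
    - [0, 0, -0.04]
    - [0, 0, -0.03]
    - [0, 0, 0]
    - [0, 0, 0]
  rotation:
    - [0, 0, 0]
    - [0, 0, 0]
    - [0, 0, 0]
    - [0, 0, 0]
    - [0, 0, 0]
    - [0, 0, 0]
    - [0, 0, 0]
    - [0, 0, 0]
    - [0, 0, 0]
    - [0, 0, 0]
  jaw: [0, 0, 0.6, 0.6, 0.6, 0.6, 0.6, 0.6, 0.6, 0.6]

```text
time_s: 7.6
tool_pos: [0.6052, -0.1981, 0.3086]
tool_rot: [180.0, 0.0, 96.3]
force: [0.4, 0.4, -0.4]
grip_width: 0.052
grasp_force: 0.0
```

```bash
python3 - <<'E'
from go import *
go("bay2 above",F(DOCK,30,36,145),6.5)
o=env.get_obs(); print(o["tool_pos"],o["qpos"].round(1),o["force"])
E
```

```text
bay2 above target [0.6366 0.0768 0.145 ] tool shift mm [ 6.230e+01 -2.696e+02  1.000e-01] turn rad(before) [1.000e-03 0.000e+00 1.568e+00]
[ 0.60519691 -0.19807388  0.30857806] [-13.1  23.1  36.6  93.2 -14.5  68.6  33. ] [ 0.35502492  0.37925361 -0.40013387]
```

>>> send_rows:
  xyz:
    - [0.045, 0.0104, 0]
    - [0.045, 0.0104, 0]
    - [0.045, 0.0104, 0]
    - [0.045, 0.0104, 0]
    - [0.045, 0.0104, 0]
    - [0.045, 0.0104, 0]
    - [0, 0, 0]
    - [0, 0, 0]
    - [0, 0, 0]
    - [0, 0, 0]
    - [0, 0, 0]
    - [0, 0, 0]
    - [0, 0, 0]
    - [0, 0, 0]
    - [0, 0, 0]
    - [0, 0, 0]
    - [0, 0, 0]
    - [0, 0, 0]
    - [0, 0, 0]
    - [0, 0, 0]
  rotation:
    - [0, 0, 0]
    - [0, 0, 0]
    - [0, 0, 0]
    - [0, 0, 0]
    - [0, 0, 0]
    - [0, 0, 0]
    - [0, 0, 0.131]
    - [0, 0, 0.131]
    - [0, 0, 0.131]
    - [0, 0, 0.131]
    - [0, 0, 0.131]
    - [0, 0, 0.131]
    - [0, 0, 0.131]
    - [0, 0, 0.131]
    - [0, 0, 0.131]
    - [0, 0, 0.131]
    - [0, 0, 0.131]
    - [0, 0, 0.127]
    - [0, 0, 0]
    - [0, 0, 0]
  jaw: [0.6, 0.6, 0.6, 0.6, 0.6, 0.6, 0.6, 0.6, 0.6, 0.6, 0.6, 0.6, 0.6, 0.6, 0.6, 0.6, 0.6, 0.6, 0.6, 0.6]

```text
time_s: 9.6
tool_pos: [0.637, 0.078, 0.3069]
tool_rot: [180.0, 0.1, 6.7]
force: [0.2, -1.1, 0.7]
grip_width: 0.0524
grasp_force: 0.0
```

```bash
python3 - <<'E'
from go import *
import cv2
go("bay2",F(DOCK,30,36,77),6.5)
o=env.get_obs(); print(o["tool_pos"],o["tool_rot"],o["qpos"].round(1),o["force"])
im=env.read_camera("top")["image"]; s=env.read_camera("side")["image"]
k=lambda a,x,y:cv2.resize(a[y:y+110,x:x+80],None,fx=5,fy=5,interpolation=cv2.INTER_CUBIC)
cv2.imwrite("pics/k2.png",np.hstack([k(im,240,105),k(s,205,145)]))
E
```

```text
bay2 target [0.6366 0.0768 0.077 ] tool shift mm [-0.2  1.  66.4] turn rad(before) [0.001 0.002 0.004]
[0.63704663 0.07796636 0.30687398] [1.79951115e+02 1.38881824e-01 6.72344402e+00] [-45.9  26.9  47.9  92.7 -20.9  70.  -77.1] [ 0.24720608 -1.0846299   0.67202451]
```

View pics/k2.png

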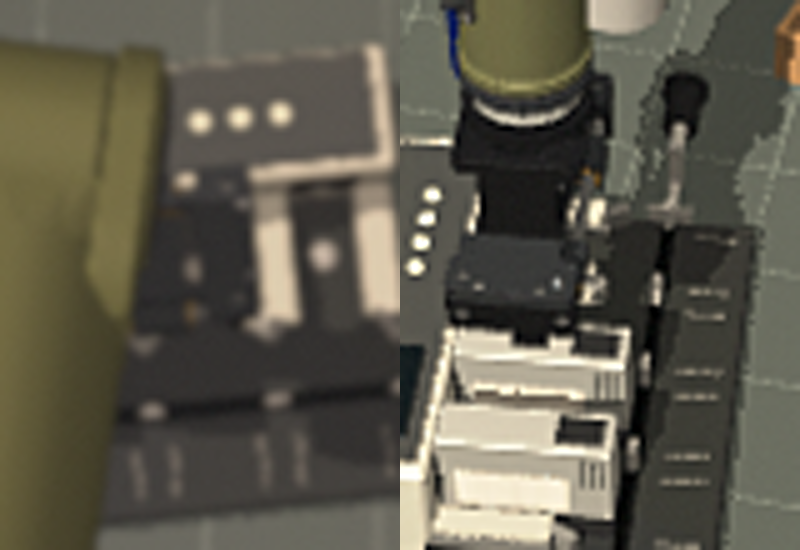

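The lock is out: the knob stands further out and the teeth are midway between bays. The gripper sits over bay 2. Descend and grip.

>>> send_rows:
  xyz:
    - [0, 0.001, 0.022]
    - [0, 0, 0.022]
    - [0, 0, 0.022]
    - [0, 0, 0]
    - [0, 0, 0]
    - [0, 0, 0]
    - [0, 0, 0]
    - [0, 0, 0]
    - [0, 0, 0]
  rotation:
    - [0, 0, 0.004]
    - [0, 0, 0]
    - [0, 0, 0]
    - [0, 0, 0]
    - [0, 0, 0]
    - [0, 0, 0]
    - [0, 0, 0]
    - [0, 0, 0]
    - [0, 0, 0]
  jaw: [0.6, 0.6, 0.6, 0.6, 0.6, 0, 0, 0, 0]
  newtons: 30

```text
time_s: 10.6
tool_pos: [0.638, 0.0771, 0.2432]
tool_rot: [-180.0, -0.1, 6.4]
force: [-0.9, 0.3, 2.5]
grip_width: 0.0335
grasp_force: 30.0
```

```bash
python3 - <<'E'
from go import *
go("bay2",F(DOCK,30,36,77),6.5)
o=env.get_obs(); print(o["tool_pos"],o["tool_rot"],o["qpos"].round(1),o["force"],o["wrist_torque"])
E
```

```text
bay2 target [0.6366 0.0768 0.077 ] tool shift mm [-1.7  0.2  2.7] turn rad(before) [-0.    -0.002 -0.003]
[0.63801856 0.07706165 0.24324505] [-1.79994074e+02 -9.36040954e-02  6.35620686e+00] [-44.2  30.6  45.8  95.8 -24.   63.8 -75.2] [-0.94646244  0.25397306  2.48181355] [-0.22228242  0.18482396  0.04090442]
```

>>> send_rows:
  xyz:
    - [-0.004, 0, 0]
    - [-0.006, 0, 0]
    - [-0.009, 0, 0]
    - [-0.01, 0, 0]
    - [-0.01, 0, 0]
    - [-0.01, 0, 0]
    - [-0.01, 0, 0]
    - [-0.01, 0, 0]
    - [-0.01, 0, 0]
    - [-0.01, 0, 0]
    - [-0.006, 0, 0]
    - [0, 0, 0]
    - [0, 0, 0]
  rotation:
    - [0, 0, 0]
    - [0, 0, 0]
    - [0, 0, 0]
    - [0, 0, 0]
    - [0, 0, 0]
    - [0, 0, 0]
    - [0, 0, 0]
    - [0, 0, 0]
    - [0, 0, 0]
    - [0, 0, 0]
    - [0, 0, 0]
    - [0, 0, 0]
    - [0, 0, 0]
  jaw: [0, 0, 0, 0, 0, 0, 0, 0, 0, 0, 0, 0, 0]

```text
time_s: 11.9
tool_pos: [0.5428, 0.0666, 0.2432]
tool_rot: [-179.9, -0.0, 6.4]
force: [0.1, 0.2, 9.9]
grip_width: 0.0339
grasp_force: 30.0
```

```bash
python3 - <<'E'
from go import *
import cv2
go("out",F(DOCK,-63,36,77),6.5)
o=env.get_obs(); print(o["tool_pos"],o["tool_rot"],o["qpos"].round(1),o["force"],o["wrist_torque"])
im=env.read_camera("top")["image"]; s=env.read_camera("side")["image"]
k=lambda a,x,y:cv2.resize(a[y:y+110,x:x+80],None,fx=5,fy=5,interpolation=cv2.INTER_CUBIC)
cv2.imwrite("pics/k3.png",np.hstack([k(im,220,115),k(s,205,165)]))
E
```

```text
out target [0.5442 0.0662 0.077 ] tool shift mm [1.3 0.7 2.7] turn rad(before) [-0.001 -0.    -0.002]
[0.54283629 0.06662973 0.24318222] [-1.79940549e+02 -1.51390071e-03  6.36940382e+00] [-52.8  18.9  49.9 109.8 -16.9  58.9 -79.1] [0.14122349 0.22635068 9.90230225] [-0.1451466   0.31078633  0.01785676]
```

View pics/k3.png

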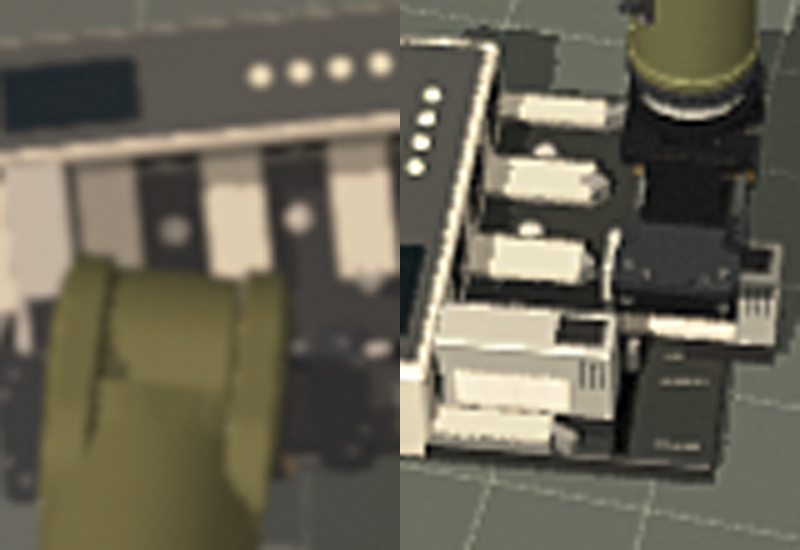

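The cartridge is clear of bay 2 and standing on the bare shelf. Lift it and carry it to the tray.

>>> send_rows:
  xyz:
    - [0, 0, -0.02]
    - [0, 0, -0.025]
    - [0, 0, -0.025]
    - [0, 0, 0]
    - [0, 0, 0]
    - [0, 0, 0]
    - [0, 0, 0]
    - [0, 0, 0]
  rotation:
    - [0, 0, 0]
    - [0, 0, 0]
    - [0, 0, 0]
    - [0, 0, 0.125]
    - [0, 0, 0.125]
    - [0, 0, 0.125]
    - [0, 0, 0]
    - [0, 0, 0]
  jaw: [0, 0, 0, 0, 0, 0, 0, 0]

```text
time_s: 12.8
tool_pos: [0.542, 0.0668, 0.3111]
tool_rot: [179.9, 0.2, -15.0]
force: [0.5, 0.4, -1.8]
grip_width: 0.0338
grasp_force: 30.0
```

```bash
python3 - <<'E'
from go import *
go("tray a",F(TRAY,0,-40,65),-15)
o=env.get_obs(); print(o["tool_pos"],o["tool_rot"],o["qpos"].round(1),o["force"],o["wrist_torque"])
E
```

```text
tray a target [ 0.4387 -0.4034  0.065 ] tool shift mm [ 22.4 480.7  82.6] turn rad(before) [0.001 0.003 0.001]
[0.54202275 0.06675525 0.31106221] [ 1.79925869e+02  1.75573525e-01 -1.49531406e+01] [ -58.9   14.3   56.   106.3  -12.9   66.3 -103.4] [ 0.46439208  0.35670062 -1.79390136] [-0.03975159  0.19029115 -0.0152082 ]
```

>>> send_rows:
  xyz:
    - [0.002, 0.04, 0]
    - [0.002, 0.04, 0]
    - [0.002, 0.04, 0]
    - [0.002, 0.04, 0]
    - [0.002, 0.04, 0]
    - [0.002, 0.04, 0]
    - [0.002, 0.04, 0]
    - [0.002, 0.04, 0]
    - [0.002, 0.04, 0]
    - [0.002, 0.04, 0]
    - [0.002, 0.04, 0]
    - [0, 0.04, 0]
    - [0, 0, 0.02]
    - [0, 0, 0.02]
    - [0, 0, 0]
    - [0, 0, 0]
    - [0, 0, 0]
  rotation:
    - [0, 0, 0]
    - [0, 0, 0]
    - [0, 0, 0]
    - [0, 0, 0]
    - [0, 0, 0]
    - [0, 0, 0]
    - [0, 0, 0]
    - [0, 0, 0]
    - [0, 0, 0]
    - [0, 0, 0]
    - [0, 0, 0]
    - [0, 0, 0]
    - [0, 0, 0]
    - [0, 0, 0]
    - [0, 0, 0]
    - [0, 0, 0]
    - [0, 0, 0]
  jaw: [0, 0, 0, 0, 0, 0, 0, 0, 0, 0, 0, 0, 0, 0, 0, 0, 0]

```text
time_s: 14.5
tool_pos: [0.4395, -0.4024, 0.2731]
tool_rot: [180.0, -0.1, -15.1]
force: [0.3, -0.2, -2.5]
grip_width: 0.0335
grasp_force: 30.0
```

```bash
python3 - <<'E'
from go import *
go("tray a",F(TRAY,0,-40,65),-15)
o=env.get_obs(); print(o["tool_pos"],o["tool_rot"],o["qpos"].round(1),o["force"],o["wrist_torque"])
E
```

```text
tray a target [ 0.4387 -0.4034  0.065 ] tool shift mm [-0.7  1.2 44.6] turn rad(before) [ 0.    -0.001 -0.001]
[ 0.43952048 -0.40235274  0.2731417 ] [ 1.79988083e+02 -6.52538081e-02 -1.50533361e+01] [ -6.8  27.1  58.9 101.7 -25.4  65.7 -45. ] [ 0.33913668 -0.20501005 -2.52772333] [-0.01777626  0.16189712 -0.03759512]
```

Now lower until it touches the floor, then release.

>>> send_rows:
  xyz:
    - [0, 0.001, 0.015]
    - [0, 0, 0.015]
    - [0, 0, 0.01]
    - [0, 0, 0.003]
    - [0, 0, 0.002]
    - [0, 0, 0]
    - [0, 0, 0]
  rotation:
    - [0, 0, 0]
    - [0, 0, 0]
    - [0, 0, 0]
    - [0, 0, 0]
    - [0, 0, 0]
    - [0, 0, 0]
    - [0, 0, 0]
  jaw: [0, 0, 0, 0, 0, 0, 0]

```text
time_s: 15.2
tool_pos: [0.4384, -0.4029, 0.2283]
tool_rot: [-179.8, 0.1, -15.1]
force: [-4.8, 6.7, 12.1]
grip_width: 0.0333
grasp_force: 30.0
```

>>> send_rows:
  xyz:
    - [0, 0, -0.001]
    - [0, 0, 0]
    - [0, 0, 0]
    - [0, 0, 0]
    - [0, 0, -0.02]
    - [0, 0, -0.04]
    - [0, 0, -0.04]
    - [0, 0, 0]
    - [0, 0, 0]
    - [0, 0, 0]
    - [0, 0, 0]
    - [0, 0, 0]
  rotation:
    - [0, 0, 0]
    - [0, 0, 0]
    - [0, 0, 0]
    - [0, 0, 0]
    - [0, 0, 0]
    - [0, 0, 0]
    - [0, 0, 0]
    - [0, 0, -0.125]
    - [0, 0, -0.125]
    - [0, 0, -0.125]
    - [0, 0, 0]
    - [0, 0, 0]
  jaw: [0, 0.6, 0.6, 0.6, 0.6, 0.6, 0.6, 0.6, 0.6, 0.6, 0.6, 0.6]

```text
time_s: 16.4
tool_pos: [0.4388, -0.4035, 0.3282]
tool_rot: [-180.0, -0.0, 6.2]
force: [-0.2, 0.3, -0.5]
grip_width: 0.0522
grasp_force: 0.0
```

```bash
python3 - <<'E'
from go import *
import cv2
go("bay1",F(DOCK,30,108,79),6.5)
o=env.get_obs(); print(o["tool_pos"],o["tool_rot"],o["qpos"].round(1),o["force"],o["wrist_torque"],o["grip_width"])
E
```

```text
bay1 target [0.6285 0.1483 0.079 ] tool shift mm [ 250.9 -526.8   85.7] turn rad(before) [-0.    -0.    -0.006]
[ 0.43877871 -0.40347771  0.32821722] [-1.79998507e+02 -1.57274928e-02  6.17068743e+00] [ -6.   21.8  56.9  98.4 -19.3  70.4 -28.1] [-0.15440094  0.32927642 -0.50884823] [-0.06657596  0.17542132 -0.03694309] 0.05222943997445007
```

>>> send_rows:
  xyz:
    - [0.0179, -0.0376, 0]
    - [0.0179, -0.0376, 0]
    - [0.0179, -0.0376, 0]
    - [0.0179, -0.0376, 0]
    - [0.0179, -0.0376, 0]
    - [0.0179, -0.0376, 0]
    - [0.0179, -0.0376, 0]
    - [0.0179, -0.0376, 0]
    - [0.0179, -0.0376, 0]
    - [0.0179, -0.0376, 0]
    - [0.0179, -0.0376, 0]
    - [0.0179, -0.0376, 0]
    - [0.0179, -0.0376, 0]
    - [0.0179, -0.0376, 0]
    - [0, 0, 0.02]
    - [0, 0, 0]
    - [0, 0, 0]
    - [0, 0, 0]
  rotation:
    - [0, 0, -0.006]
    - [0, 0, 0]
    - [0, 0, 0]
    - [0, 0, 0]
    - [0, 0, 0]
    - [0, 0, 0]
    - [0, 0, 0]
    - [0, 0, 0]
    - [0, 0, 0]
    - [0, 0, 0]
    - [0, 0, 0]
    - [0, 0, 0]
    - [0, 0, 0]
    - [0, 0, 0]
    - [0, 0, 0]
    - [0, 0, 0]
    - [0, 0, 0]
    - [0, 0, 0]
  jaw: [0.6, 0.6, 0.6, 0.6, 0.6, 0.6, 0.6, 0.6, 0.6, 0.6, 0.6, 0.6, 0.6, 0.6, 0.6, 0.6, 0.6, 0.6]

```text
time_s: 18.2
tool_pos: [0.6269, 0.1468, 0.3091]
tool_rot: [180.0, -0.1, 6.5]
force: [1.0, 0.3, -0.1]
grip_width: 0.0523
grasp_force: 0.0
```

```bash
python3 - <<'E'
from go import *
go("bay1",F(DOCK,30,108,79),6.5)
o=env.get_obs(); print(o["tool_pos"],o["tool_rot"],o["qpos"].round(1),o["force"],o["grip_width"])
E
```

```text
bay1 target [0.6285 0.1483 0.079 ] tool shift mm [ 1.6 -1.4 66.6] turn rad(before) [ 0.    -0.001  0.   ]
[0.62687929 0.14677579 0.30914403] [ 1.79979854e+02 -5.39410187e-02  6.50078475e+00] [-49.9  26.   44.8  92.3 -19.2  69.7 -84.7] [ 1.04842863  0.34040357 -0.05047969] 0.05230212120075006
```

>>> send_rows:
  xyz:
    - [0.001, -0.001, 0.022]
    - [0, 0, 0.022]
    - [0, 0, 0.022]
    - [0, 0, 0]
    - [0, 0, 0]
    - [0, 0, 0]
    - [0, 0, 0]
    - [0, 0, 0]
    - [0, 0, 0]
  rotation:
    - [0, 0, 0]
    - [0, 0, 0]
    - [0, 0, 0]
    - [0, 0, 0]
    - [0, 0, 0]
    - [0, 0, 0]
    - [0, 0, 0]
    - [0, 0, 0]
    - [0, 0, 0]
  jaw: [0.6, 0.6, 0.6, 0.6, 0.6, 0, 0, 0, 0]
  newtons: 30

```text
time_s: 19.1
tool_pos: [0.6282, 0.1487, 0.2435]
tool_rot: [179.9, -0.1, 6.7]
force: [-0.1, -3.8, 3.7]
grip_width: 0.0336
grasp_force: 29.9
```

>>> send_rows:
  xyz:
    - [-0.004, 0, 0]
    - [-0.006, 0, 0]
    - [-0.009, 0, 0]
    - [-0.01, 0, 0]
    - [-0.01, 0, 0]
    - [-0.01, 0, 0]
    - [-0.01, 0, 0]
    - [-0.01, 0, 0]
    - [-0.01, 0, 0]
    - [-0.01, 0, 0]
    - [-0.006, 0, 0]
    - [0, 0, 0]
    - [0, 0, 0]
  rotation:
    - [0, 0, 0]
    - [0, 0, 0]
    - [0, 0, 0]
    - [0, 0, 0]
    - [0, 0, 0]
    - [0, 0, 0]
    - [0, 0, 0]
    - [0, 0, 0]
    - [0, 0, 0]
    - [0, 0, 0]
    - [0, 0, 0]
    - [0, 0, 0]
    - [0, 0, 0]
  jaw: [0, 0, 0, 0, 0, 0, 0, 0, 0, 0, 0, 0, 0]

```text
time_s: 20.4
tool_pos: [0.5327, 0.1394, 0.2432]
tool_rot: [-179.9, 0.0, 6.7]
force: [0.0, -1.2, 8.6]
grip_width: 0.0341
grasp_force: 30.0
```

```bash
python3 - <<'E'
from go import *
go("out",F(DOCK,-63,108,79),6.5)
o=env.get_obs(); print(o["tool_pos"],o["tool_rot"],o["qpos"].round(1),o["force"],o["grip_width"])
E
```

```text
out target [0.5361 0.1378 0.079 ] tool shift mm [3.2 2.4 0.7] turn rad(before) [-0.002  0.     0.004]
[0.53267399 0.13940852 0.24322548] [-1.79859424e+02  1.27645687e-02  6.73505004e+00] [-57.   18.3  45.9 109.2 -15.5  58.8 -87.7] [ 0.04033937 -1.24692302  8.63948258] 0.03411830989081463
```

>>> send_rows:
  xyz:
    - [0, 0, -0.02]
    - [0, 0, -0.025]
    - [0, 0, -0.025]
    - [0, 0, 0]
    - [0, 0, 0]
    - [0, 0, 0]
    - [0, 0, 0]
    - [0, 0, 0]
  rotation:
    - [0, 0, 0]
    - [0, 0, 0]
    - [0, 0, 0]
    - [0, 0, 0.126]
    - [0, 0, 0.126]
    - [0, 0, 0.126]
    - [0, 0, 0]
    - [0, 0, 0]
  jaw: [0, 0, 0, 0, 0, 0, 0, 0]

```text
time_s: 21.2
tool_pos: [0.532, 0.1391, 0.3112]
tool_rot: [180.0, 0.2, -14.7]
force: [-0.5, -0.2, -3.5]
grip_width: 0.034
grasp_force: 30.0
```

```bash
python3 - <<'E'
from go import *
go("tray b",F(TRAY,0,41,65),-15)
o=env.get_obs(); print(o["tool_pos"],o["tool_rot"],o["qpos"].round(1),o["force"],o["wrist_torque"])
E
```

```text
tray b target [ 0.4597 -0.3252  0.065 ] tool shift mm [ 50.8 467.1  82.7] turn rad(before) [0.001 0.003 0.004]
[0.53203338 0.13913061 0.31120479] [ 1.79950917e+02  1.56453681e-01 -1.47424530e+01] [ -62.4   13.7   51.3  105.7  -11.7   66.2 -111.9] [-0.49661673 -0.15307045 -3.46611888] [-0.06459144  0.18096724 -0.01918401]
```

>>> send_rows:
  xyz:
    - [0.004, 0.04, 0]
    - [0.004, 0.04, 0]
    - [0.004, 0.04, 0]
    - [0.004, 0.04, 0]
    - [0.004, 0.04, 0]
    - [0.004, 0.04, 0]
    - [0.004, 0.04, 0]
    - [0.004, 0.04, 0]
    - [0.005, 0.04, 0]
    - [0.005, 0.04, 0]
    - [0.005, 0.04, 0]
    - [0.004, 0.027, 0]
    - [0, 0, 0.02]
    - [0, 0, 0.02]
    - [0, 0, 0]
    - [0, 0, 0]
    - [0, 0, 0]
  rotation:
    - [0, 0, 0.004]
    - [0, 0, 0]
    - [0, 0, 0]
    - [0, 0, 0]
    - [0, 0, 0]
    - [0, 0, 0]
    - [0, 0, 0]
    - [0, 0, 0]
    - [0, 0, 0]
    - [0, 0, 0]
    - [0, 0, 0]
    - [0, 0, 0]
    - [0, 0, 0]
    - [0, 0, 0]
    - [0, 0, 0]
    - [0, 0, 0]
    - [0, 0, 0]
  jaw: [0, 0, 0, 0, 0, 0, 0, 0, 0, 0, 0, 0, 0, 0, 0, 0, 0]

```text
time_s: 22.9
tool_pos: [0.4606, -0.3254, 0.2732]
tool_rot: [-180.0, -0.1, -15.1]
force: [0.4, -0.4, -2.5]
grip_width: 0.0339
grasp_force: 30.0
```

```bash
python3 - <<'E'
from go import *
go("tray b",F(TRAY,0,41,64),-15)
o=env.get_obs(); print(o["tool_pos"],o["tool_rot"],o["qpos"].round(1),o["force"],o["wrist_torque"])
E
```

```text
tray b target [ 0.4597 -0.3252  0.064 ] tool shift mm [-1.1 -0.  45.7] turn rad(before) [-0.    -0.001 -0.002]
[ 0.46057283 -0.32543545  0.27316018] [-1.79998265e+02 -7.56600105e-02 -1.51158409e+01] [-17.7  22.6  60.5 106.2 -21.9  63.9 -54.3] [ 0.43417973 -0.39762853 -2.47150424] [-0.05405429  0.20167271  0.02874455]
```

>>> send_rows:
  xyz:
    - [0, 0, 0.015]
    - [0, 0, 0.015]
    - [0, 0, 0.01]
    - [0, 0, 0.003]
    - [0, 0, 0.0015]
    - [0, 0, 0]
    - [0, 0, 0]
    - [0, 0, 0]
    - [0, 0, 0]
    - [0, 0, 0]
    - [0, 0, -0.02]
    - [0, 0, -0.04]
    - [0, 0, -0.04]
    - [0, 0, 0]
    - [0, 0, 0]
  rotation:
    - [0, 0, 0]
    - [0, 0, 0]
    - [0, 0, 0]
    - [0, 0, 0]
    - [0, 0, 0]
    - [0, 0, 0]
    - [0, 0, 0]
    - [0, 0, 0]
    - [0, 0, 0]
    - [0, 0, 0]
    - [0, 0, 0]
    - [0, 0, 0]
    - [0, 0, 0]
    - [0, 0, 0]
    - [0, 0, 0]
  jaw: [0, 0, 0, 0, 0, 0, 0, 0.6, 0.6, 0.6, 0.6, 0.6, 0.6, 0.6, 0.6]

```text
time_s: 24.4
tool_pos: [0.4605, -0.3256, 0.3285]
tool_rot: [-180.0, -0.1, -15.2]
force: [-0.0, 0.9, -0.7]
grip_width: 0.0521
grasp_force: 0.0
```

```bash
python3 - <<'E'
from go import *
import cv2
o=env.get_obs(); print(o["tool_pos"],o["tool_rot"],o["qpos"].round(1),o["force"],o["grip_width"])
im=env.read_camera("top")["image"]; s=env.read_camera("side")["image"]
k=lambda a,x,y:cv2.resize(a[y:y+110,x:x+80],None,fx=5,fy=5,interpolation=cv2.INTER_CUBIC)
cv2.imwrite("pics/k4.png",np.hstack([k(im,110,150),k(s,265,100)]))
go("dock over",F(DOCK,0,40,165),6.5)
E
```

```text
[ 0.46047401 -0.32564887  0.32853577] [-1.79987461e+02 -1.36841941e-01 -1.51752358e+01] [-20.9  18.6  63.6 103.  -17.9  69.3 -57.2] [-0.03316741  0.92308119 -0.66065495] 0.052134278944682484
dock over target [0.6064 0.0773 0.165 ] tool shift mm [ 191.2 -383.    -1.7] turn rad(before) [-0.001  0.001 -0.378]
```

View pics/k4.png

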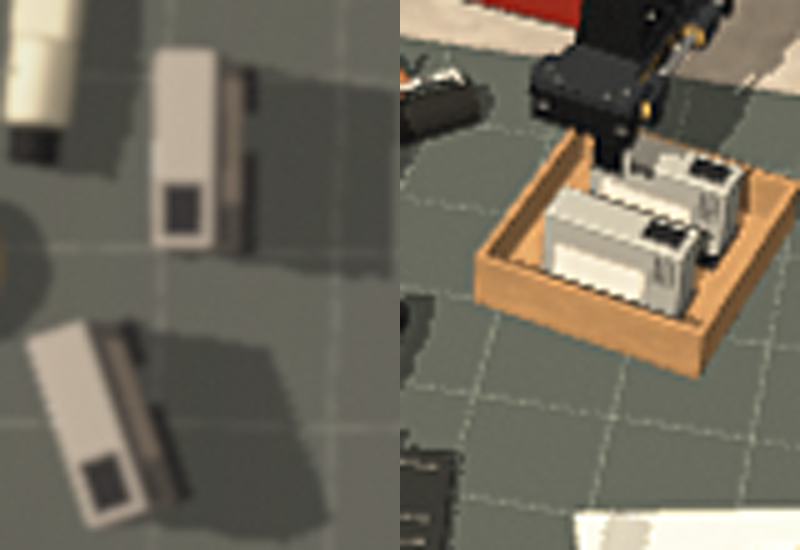

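Both spent cartridges stand upright in the tray, and the flush cartridges have not moved. Next is flush A.

>>> send_rows:
  xyz:
    - [0, 0, 0]
    - [0, 0, 0]
    - [0.0088, -0.0408, 0]
    - [0.0088, -0.0408, 0]
    - [0.0088, -0.0408, 0]
    - [0.0088, -0.0408, 0]
    - [0.0088, -0.0408, 0]
    - [0.0088, -0.0408, 0]
    - [0.0088, -0.0408, 0]
    - [0.0088, -0.0408, 0]
    - [0.0088, -0.0408, 0]
    - [0.0088, -0.0408, 0]
    - [0.0088, -0.0408, 0]
    - [0.0088, -0.0408, 0]
    - [0.0088, -0.0408, 0]
    - [0.0088, -0.0408, 0]
    - [0.0088, -0.0408, 0]
    - [0.0088, -0.0408, 0]
    - [0.0088, -0.0408, 0.01]
    - [0, 0, 0.01]
  rotation:
    - [0, 0, -0.144]
    - [0, 0, -0.144]
    - [0, 0, 0]
    - [0, 0, 0]
    - [0, 0, 0]
    - [0, 0, 0]
    - [0, 0, 0]
    - [0, 0, 0]
    - [0, 0, 0]
    - [0, 0, 0]
    - [0, 0, 0]
    - [0, 0, 0]
    - [0, 0, 0]
    - [0, 0, 0]
    - [0, 0, 0]
    - [0, 0, 0]
    - [0, 0, 0]
    - [0, 0, 0]
    - [0, 0, 0]
    - [0, 0, 0]
  jaw: [0.6, 0.6, 0.6, 0.6, 0.6, 0.6, 0.6, 0.6, 0.6, 0.6, 0.6, 0.6, 0.6, 0.6, 0.6, 0.6, 0.6, 0.6, 0.6, 0.6]

```text
time_s: 26.5
tool_pos: [0.5918, 0.3793, 0.304]
tool_rot: [-179.9, 0.2, 1.8]
force: [-1.1, 0.6, 0.7]
grip_width: 0.0521
grasp_force: 0.0
```

>>> send_rows:
  xyz:
    - [0, 0, 0]
    - [0, 0, 0]
    - [0, 0, 0]
  rotation:
    - [0, 0, 0]
    - [0, 0, 0]
    - [0, 0, 0]
  jaw: [0.6, 0.6, 0.6]

```text
time_s: 26.8
tool_pos: [0.5945, 0.3693, 0.3081]
tool_rot: [180.0, -0.0, 1.1]
force: [0.6, -0.6, 0.4]
grip_width: 0.0523
grasp_force: 0.0
```

```bash
python3 - <<'E'
from go import *
import cv2
o=env.get_obs(); print(o["tool_pos"],o["tool_rot"],o["qpos"].round(1),o["force"],o["grip_width"])
go("fA",np.array([.5933,.3711,.058]),1.36)
im=env.read_camera("top")["image"]; s=env.read_camera("side")["image"]
k=lambda a,x,y:cv2.resize(a[y:y+110,x:x+80],None,fx=5,fy=5,interpolation=cv2.INTER_CUBIC)
cv2.imwrite("pics/k5.png",np.hstack([k(im,110,150),k(s,190,250)]))
E
```

```text
[0.594496   0.36932883 0.30812223] [ 1.79974938e+02 -1.80837371e-02  1.14790875e+00] [ -62.1   32.    40.1   83.2  -21.    72.4 -108.8] [ 0.58167363 -0.63882013  0.41301191] 0.05225028329663357
fA target [0.5933 0.3711 0.058 ] tool shift mm [-1.2 -1.9 86.6] turn rad(before) [ 0.    -0.    -0.004]
```

View pics/k5.png

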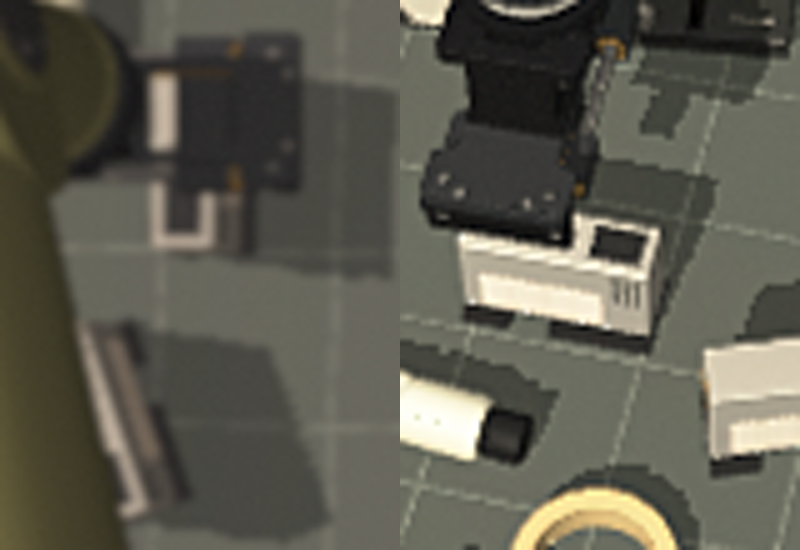

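Gripper is centred over flush A, which has not moved. Descend and grip.

>>> send_rows:
  xyz:
    - [-0.001, -0.001, 0.025]
    - [0, 0, 0.025]
    - [0, 0, 0.025]
    - [0, 0, 0.011]
    - [0, 0, 0]
    - [0, 0, 0]
    - [0, 0, 0]
    - [0, 0, 0]
    - [0, 0, 0]
    - [0, 0, 0]
  rotation:
    - [0, 0, -0.003]
    - [0, 0, 0]
    - [0, 0, 0]
    - [0, 0, 0]
    - [0, 0, 0]
    - [0, 0, 0]
    - [0, 0, 0]
    - [0, 0, 0]
    - [0, 0, 0]
    - [0, 0, 0]
  jaw: [0.6, 0.6, 0.6, 0.6, 0.6, 0.6, 0, 0, 0, 0]
  newtons: 30

```text
time_s: 27.9
tool_pos: [0.5932, 0.3721, 0.2227]
tool_rot: [-180.0, -0.1, 1.5]
force: [-0.2, -1.2, 3.6]
grip_width: 0.0341
grasp_force: 30.0
```

>>> send_rows:
  xyz:
    - [0, 0, -0.02]
    - [0, 0, -0.03]
    - [0, 0, -0.03]
    - [0, 0, 0]
    - [0, 0, 0]
    - [0, 0, 0]
  rotation:
    - [0, 0, 0]
    - [0, 0, 0]
    - [0, 0, 0]
    - [0, 0, -0.09]
    - [0, 0, 0]
    - [0, 0, 0]
  jaw: [0, 0, 0, 0, 0, 0]

```text
time_s: 28.5
tool_pos: [0.5922, 0.3723, 0.3005]
tool_rot: [180.0, 0.1, 6.5]
force: [-0.7, 0.2, -2.7]
grip_width: 0.0338
grasp_force: 30.0
```

```bash
sed -i 's/DOCK=\[.6109,.0376/DOCK=[.6109,.0386/' go.py; python3 - <<'E'
from go import *
o=env.get_obs(); print(o["tool_pos"],o["tool_rot"],o["qpos"].round(1),o["force"],o["grip_width"])
go("bay1 front",F(DOCK,-62,108,83),6.5)
go("bay3 front",F(DOCK,-62,-36,83),6.5)
E
```

```text
[0.59223522 0.37233162 0.30051134] [1.79967794e+02 1.25394984e-01 6.53468340e+00] [ -61.6   32.1   38.8   83.6  -20.6   71.7 -104. ] [-0.67203206  0.23116339 -2.70587969] 0.03382836252941494
bay1 front target [0.5371 0.1389 0.083 ] tool shift mm [-80.9 225.6  54. ] turn rad(before) [0.001 0.002 0.001]
bay3 front target [ 0.5534 -0.0042  0.083 ] tool shift mm [-80.9 369.6  54. ] turn rad(before) [0.001 0.002 0.001]
```

>>> send_rows:
  xyz:
    - [-0.0081, 0.037, 0]
    - [-0.0081, 0.037, 0]
    - [-0.0081, 0.037, 0]
    - [-0.0081, 0.037, 0]
    - [-0.0081, 0.037, 0]
    - [-0.0081, 0.037, 0]
    - [-0.0081, 0.037, 0]
    - [-0.0081, 0.037, 0]
    - [-0.0081, 0.037, 0]
    - [-0.0081, 0.037, 0]
    - [0, 0, 0.02]
    - [0, 0, 0.02]
    - [0, 0, 0]
    - [0, 0, 0]
    - [0, 0, 0]
    - [0, 0, 0]
  rotation:
    - [0, 0, 0]
    - [0, 0, 0]
    - [0, 0, 0]
    - [0, 0, 0]
    - [0, 0, 0]
    - [0, 0, 0]
    - [0, 0, 0]
    - [0, 0, 0]
    - [0, 0, 0]
    - [0, 0, 0]
    - [0, 0, 0]
    - [0, 0, 0]
    - [0, 0, 0]
    - [0, 0, 0]
    - [0, 0, 0]
    - [0, 0, 0]
  jaw: [0, 0, 0, 0, 0, 0, 0, 0, 0, 0, 0, 0, 0, 0, 0, 0]

```text
time_s: 30.1
tool_pos: [0.5556, -0.0043, 0.2626]
tool_rot: [-180.0, -0.1, 6.7]
force: [-0.6, 0.4, -2.7]
grip_width: 0.0336
grasp_force: 30.0
```

```bash
python3 - <<'E'
from go import *
o=env.get_obs(); print(o["tool_pos"],o["tool_rot"],o["qpos"].round(1),o["force"],o["grip_width"])
go("bay3 front",F(DOCK,-62,-36,78.7),6.5)
E
```

```text
[ 0.55560319 -0.00425993  0.26264684] [-1.79991650e+02 -8.75991429e-02  6.65205521e+00] [-43.8  17.8  48.2 107.7 -15.2  61.  -72.9] [-0.57284484  0.40401765 -2.71681704] 0.033580201862737795
bay3 front target [ 0.5534 -0.0042  0.0787] tool shift mm [-2.5 -0.3 20.4] turn rad(before) [-0.    -0.002  0.003]
```

>>> send_rows:
  xyz:
    - [-0.002, 0, 0.01]
    - [0, 0, 0.008]
    - [0, 0, 0.0025]
    - [0, 0, 0]
    - [0, 0, 0]
    - [0, 0, 0]
  rotation:
    - [0, 0, 0.002]
    - [0, 0, 0]
    - [0, 0, 0]
    - [0, 0, 0]
    - [0, 0, 0]
    - [0, 0, 0]
  jaw: [0, 0, 0, 0, 0, 0]

```text
time_s: 30.7
tool_pos: [0.5534, -0.0048, 0.2423]
tool_rot: [-179.9, 0.0, 6.5]
force: [-3.5, 0.7, 9.6]
grip_width: 0.0337
grasp_force: 30.0
```

>>> send_rows:
  xyz:
    - [0.006, 0, 0]
    - [0.006, 0, 0]
    - [0.006, 0, 0]
    - [0.006, 0, 0]
    - [0, 0, 0]
    - [0, 0, 0]
  rotation:
    - [0, 0, 0]
    - [0, 0, 0]
    - [0, 0, 0]
    - [0, 0, 0]
    - [0, 0, 0]
    - [0, 0, 0]
  jaw: [0, 0, 0, 0, 0, 0]

```text
time_s: 31.3
tool_pos: [0.578, -0.0022, 0.2423]
tool_rot: [180.0, -0.1, 6.5]
force: [0.5, 0.3, 4.8]
grip_width: 0.0337
grasp_force: 30.0
```

```bash
python3 - <<'E'
from go import *
o=env.get_obs(); print(o["tool_pos"],o["tool_rot"],o["force"],o["wrist_torque"])
go("bay3 seat",F(DOCK,30,-36,78.7),6.5)
E
```

```text
[ 0.57802062 -0.00222342  0.24234617] [ 1.79996903e+02 -1.42592727e-01  6.51827808e+00] [0.45914131 0.31824681 4.78003301] [-0.07155952  0.31644582  0.08264005]
bay3 seat target [0.6448 0.0062 0.0787] tool shift mm [66.9 -0.8  0.1] turn rad(before) [ 0.    -0.002  0.   ]
```

>>> send_rows:
  xyz:
    - [0.008, 0, 0]
    - [0.008, 0, 0]
    - [0.008, 0, 0]
    - [0.008, 0, 0]
    - [0.008, 0, 0]
    - [0.008, 0, 0]
    - [0.008, 0, 0]
    - [0.006, 0, 0]
    - [0, 0, 0]
    - [0, 0, 0]
  rotation:
    - [0, 0, 0]
    - [0, 0, 0]
    - [0, 0, 0]
    - [0, 0, 0]
    - [0, 0, 0]
    - [0, 0, 0]
    - [0, 0, 0]
    - [0, 0, 0]
    - [0, 0, 0]
    - [0, 0, 0]
  jaw: [0, 0, 0, 0, 0, 0, 0, 0, 0, 0]

```text
time_s: 32.3
tool_pos: [0.6404, 0.0049, 0.2429]
tool_rot: [180.0, -0.3, 6.5]
force: [1.3, 0.5, 4.9]
grip_width: 0.0337
grasp_force: 30.0
```

>>> send_rows:
  xyz:
    - [0.003, 0, 0]
    - [0.002, 0, 0]
    - [0.002, 0, 0]
    - [0, 0, 0]
    - [0, 0, 0]
  rotation:
    - [0, 0, 0]
    - [0, 0, 0]
    - [0, 0, 0]
    - [0, 0, 0]
    - [0, 0, 0]
  jaw: [0, 0, 0, 0, 0]

```text
time_s: 32.8
tool_pos: [0.6456, 0.0054, 0.2424]
tool_rot: [-180.0, 0.0, 6.5]
force: [-3.4, 0.1, 9.2]
grip_width: 0.0338
grasp_force: 30.0
```

```bash
python3 - <<'E'
from go import *
o=env.get_obs(); print(o["tool_pos"],o["tool_rot"],o["force"],o["wrist_torque"])
go("bay3 seat",F(DOCK,30,-36,78.7),6.5)
E
```

```text
[0.64564987 0.00543551 0.24235641] [-1.79975870e+02  3.02919766e-02  6.51771363e+00] [-3.37988228  0.07772936  9.16508622] [-0.11776652  0.84591555 -0.014559  ]
bay3 seat target [0.6448 0.0062 0.0787] tool shift mm [-0.7 -0.8  0.2] turn rad(before) [-0.     0.001  0.   ]
```

Push 4 mm more to see whether it's against the stop.

>>> send_rows:
  xyz:
    - [0.002, 0, 0]
    - [0.002, 0, 0]
    - [0, 0, 0]
    - [0, 0, 0]
  rotation:
    - [0, 0, 0]
    - [0, 0, 0]
    - [0, 0, 0]
    - [0, 0, 0]
  jaw: [0, 0, 0, 0]

```text
time_s: 33.2
tool_pos: [0.6473, 0.0052, 0.2423]
tool_rot: [-179.9, 0.5, 6.5]
force: [-14.6, -0.4, 18.7]
grip_width: 0.034
grasp_force: 30.0
```

```bash
python3 - <<'E'
from go import *
o=env.get_obs(); print(o["tool_pos"],o["tool_rot"],o["force"],o["wrist_torque"])
go("bay3 seat",F(DOCK,30,-36,78.7),6.5)
E
```

```text
[0.64729329 0.00524581 0.24228657] [-179.88474387    0.50939114    6.50503779] [-14.57841456  -0.35174308  18.67260088] [-0.18939946  3.08289838  0.11866603]
bay3 seat target [0.6448 0.0062 0.0787] tool shift mm [-0.9 -0.9  0.1] turn rad(before) [-0.002  0.009  0.   ]
```

At the stop (14.6 N, no advance). Release, rise, and look again at flush B.

>>> send_rows:
  xyz:
    - [-0.003, 0, 0]
    - [0, 0, 0]
    - [0, 0, 0]
    - [0, 0, 0]
    - [0, 0, 0]
    - [0, 0, -0.02]
    - [0, 0, -0.04]
    - [0, 0, -0.03]
    - [0, 0, 0]
    - [0, 0, 0]
    - [0, 0, 0]
  rotation:
    - [0, 0, 0]
    - [0, 0, 0]
    - [0, 0, 0]
    - [0, 0, 0]
    - [0, 0, 0]
    - [0, 0, 0]
    - [0, 0, 0]
    - [0, 0, 0]
    - [0, 0, 0]
    - [0, 0, 0]
    - [0, 0, 0]
  jaw: [0, 0, 0.6, 0.6, 0.6, 0.6, 0.6, 0.6, 0.6, 0.6, 0.6]

```text
time_s: 34.3
tool_pos: [0.6461, 0.0063, 0.3297]
tool_rot: [-180.0, 0.1, 6.5]
force: [0.5, 0.7, -0.7]
grip_width: 0.0525
grasp_force: 0.0
```

```bash
python3 - <<'E'
from go import *
import cv2
o=env.get_obs(); print(o["tool_pos"],o["tool_rot"],o["qpos"].round(1),o["force"],o["grip_width"])
go("fB",np.array([.4417,.4198,.14]),21.1)
im=env.read_camera("top")["image"]; s=env.read_camera("side")["image"]
k=lambda a,x,y:cv2.resize(a[y:y+110,x:x+80],None,fx=5,fy=5,interpolation=cv2.INTER_CUBIC)
cv2.imwrite("pics/k6.png",np.hstack([k(im,110,170),k(s,205,160)]))
E
```

```text
[0.64608145 0.00627545 0.32974295] [-1.79984648e+02  1.36269032e-01  6.53724674e+00] [-38.2  25.7  46.5  90.6 -19.3  72.2 -72. ] [ 0.5265729   0.66622591 -0.71335223] 0.05245303392009143
fB target [0.4417 0.4198 0.14  ] tool shift mm [ -41.4 -459.2   26.2] turn rad(before) [-0.001  0.002 -0.254]
```

View pics/k6.png

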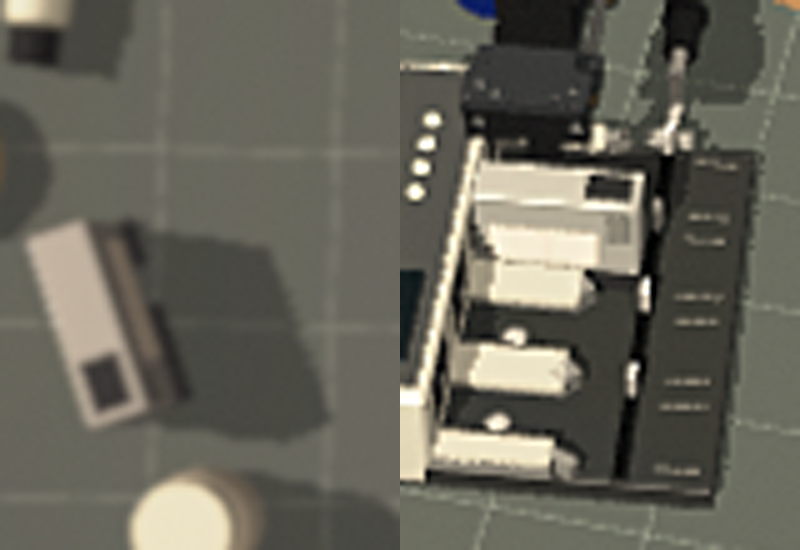

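Flush A is seated in bay 3, and flush B is where it was (crop corners shifted only by the crop offset). Go to B.

>>> send_rows:
  xyz:
    - [0, 0, 0]
    - [0, 0, 0]
    - [-0.0038, -0.0417, 0]
    - [-0.0038, -0.0417, 0]
    - [-0.0038, -0.0417, 0]
    - [-0.0038, -0.0417, 0]
    - [-0.0038, -0.0417, 0]
    - [-0.0038, -0.0417, 0]
    - [-0.0038, -0.0417, 0]
    - [-0.0038, -0.0417, 0]
    - [-0.0038, -0.0417, 0]
    - [-0.0038, -0.0417, 0]
    - [-0.0038, -0.0417, 0]
    - [0, 0, 0.026]
    - [0, 0, 0]
    - [0, 0, 0]
    - [0, 0, 0]
  rotation:
    - [0, 0, -0.127]
    - [0, 0, -0.127]
    - [0, 0, 0]
    - [0, 0, 0]
    - [0, 0, 0]
    - [0, 0, 0]
    - [0, 0, 0]
    - [0, 0, 0]
    - [0, 0, 0]
    - [0, 0, 0]
    - [0, 0, 0]
    - [0, 0, 0]
    - [0, 0, 0]
    - [0, 0, 0]
    - [0, 0, 0]
    - [0, 0, 0]
    - [0, 0, 0]
  jaw: [0.6, 0.6, 0.6, 0.6, 0.6, 0.6, 0.6, 0.6, 0.6, 0.6, 0.6, 0.6, 0.6, 0.6, 0.6, 0.6, 0.6]

```text
time_s: 36.1
tool_pos: [0.4438, 0.4176, 0.306]
tool_rot: [180.0, -0.0, 20.9]
force: [0.5, 0.0, 0.1]
grip_width: 0.0518
grasp_force: 0.0
```

```bash
python3 - <<'E'
from go import *
import cv2
o=env.get_obs(); print(o["tool_pos"],o["tool_rot"],o["qpos"].round(1),o["force"],o["grip_width"])
go("fB",np.array([.4417,.4198,.058]),21.1)
im=env.read_camera("top")["image"]; s=env.read_camera("side")["image"]
k=lambda a,x,y:cv2.resize(a[y:y+110,x:x+80],None,fx=5,fy=5,interpolation=cv2.INTER_CUBIC)
cv2.imwrite("pics/k7.png",np.hstack([k(im,110,170),k(s,225,270)]))
E
```

```text
[0.44384848 0.41759604 0.30596059] [ 1.79981863e+02 -4.92949549e-02  2.09204694e+01] [ -73.8   19.2   34.    97.3  -11.5   66.9 -105.8] [0.48748969 0.0033422  0.11368671] 0.05184738633155478
fB target [0.4417 0.4198 0.058 ] tool shift mm [-1.4 -2.9 84.5] turn rad(before) [ 0.    -0.001 -0.003]
```

View pics/k7.png

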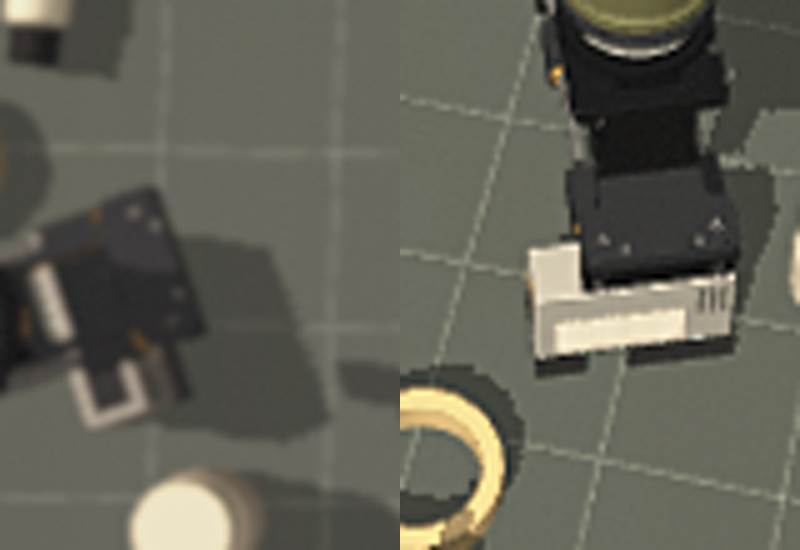

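Aligned over flush B. Descend and grip, lift, then turn to the dock yaw.

>>> send_rows:
  xyz:
    - [0, -0.002, 0.025]
    - [0, 0, 0.025]
    - [0, 0, 0.025]
    - [0, 0, 0.01]
    - [0, 0, 0]
    - [0, 0, 0]
    - [0, 0, 0]
    - [0, 0, 0]
    - [0, 0, 0]
    - [0, 0, 0]
  rotation:
    - [0, 0, -0.003]
    - [0, 0, 0]
    - [0, 0, 0]
    - [0, 0, 0]
    - [0, 0, 0]
    - [0, 0, 0]
    - [0, 0, 0]
    - [0, 0, 0]
    - [0, 0, 0]
    - [0, 0, 0]
  jaw: [0.6, 0.6, 0.6, 0.6, 0.6, 0.6, 0, 0, 0, 0]
  newtons: 30

```text
time_s: 37.2
tool_pos: [0.4423, 0.4208, 0.2211]
tool_rot: [-180.0, -0.1, 21.2]
force: [-0.3, -1.2, 4.0]
grip_width: 0.0339
grasp_force: 30.0
```

>>> send_rows:
  xyz:
    - [0, 0, -0.02]
    - [0, 0, -0.03]
    - [0, 0, -0.03]
    - [0, 0, 0]
    - [0, 0, 0]
    - [0, 0, 0]
    - [0, 0, 0]
  rotation:
    - [0, 0, 0]
    - [0, 0, 0]
    - [0, 0, 0]
    - [0, 0, 0.127]
    - [0, 0, 0.127]
    - [0, 0, 0]
    - [0, 0, 0]
  jaw: [0, 0, 0, 0, 0, 0, 0]

```text
time_s: 37.9
tool_pos: [0.4415, 0.4208, 0.2998]
tool_rot: [180.0, 0.0, 6.9]
force: [-0.3, 0.2, -2.0]
grip_width: 0.0338
grasp_force: 30.0
```

```bash
python3 - <<'E'
from go import *
o=env.get_obs(); print(o["tool_pos"],o["tool_rot"],o["qpos"].round(1),o["force"],o["grip_width"])
go("bay1 front",F(DOCK,-62,108,83),6.5)
E
```

```text
[0.44154625 0.42077043 0.29975821] [1.79963413e+02 3.75369819e-02 6.87757286e+00] [ -75.8   20.1   36.3   97.6  -12.8   66.5 -119.2] [-0.27569896  0.17201436 -2.01343906] 0.033763947655254395
bay1 front target [0.5371 0.1389 0.083 ] tool shift mm [ 63.1 290.8  53.3] turn rad(before) [0.001 0.001 0.007]
```

>>> send_rows:
  xyz:
    - [0.0079, 0.0363, 0]
    - [0.0079, 0.0363, 0]
    - [0.0079, 0.0363, 0]
    - [0.0079, 0.0363, 0]
    - [0.0079, 0.0363, 0]
    - [0.0079, 0.0363, 0]
    - [0.0079, 0.0363, 0]
    - [0.0079, 0.0363, 0]
    - [0, 0, 0.02]
    - [0, 0, 0.02]
    - [0, 0, 0]
    - [0, 0, 0]
    - [0, 0, 0]
    - [0, 0, 0]
  rotation:
    - [0, 0, 0.006]
    - [0, 0, 0]
    - [0, 0, 0]
    - [0, 0, 0]
    - [0, 0, 0]
    - [0, 0, 0]
    - [0, 0, 0]
    - [0, 0, 0]
    - [0, 0, 0]
    - [0, 0, 0]
    - [0, 0, 0]
    - [0, 0, 0]
    - [0, 0, 0]
    - [0, 0, 0]
  jaw: [0, 0, 0, 0, 0, 0, 0, 0, 0, 0, 0, 0, 0, 0]

```text
time_s: 39.3
tool_pos: [0.5375, 0.1396, 0.2613]
tool_rot: [-180.0, -0.1, 6.4]
force: [0.3, 0.0, -1.8]
grip_width: 0.034
grasp_force: 30.0
```

```bash
python3 - <<'E'
from go import *
o=env.get_obs(); print(o["tool_pos"],o["tool_rot"],o["qpos"].round(1),o["force"],o["grip_width"])
go("bay1 front",F(DOCK,-62,108,77.1),6.5)
E
```

```text
[0.53745445 0.13957771 0.26132198] [-1.79958359e+02 -1.01749816e-01  6.40759447e+00] [-55.7  17.   44.4 107.7 -13.6  60.6 -89.5] [ 3.30568444e-01  1.46100088e-03 -1.78324632e+00] 0.034025880142780754
bay1 front target [0.5371 0.1389 0.0771] tool shift mm [-0.7  0.8 20.7] turn rad(before) [-0.001 -0.002 -0.002]
```

>>> send_rows:
  xyz:
    - [0, 0, 0.01]
    - [0, 0, 0.008]
    - [0, 0, 0.0025]
    - [0, 0, 0]
    - [0, 0, 0]
    - [0, 0, 0]
  rotation:
    - [0, 0, 0]
    - [0, 0, 0]
    - [0, 0, 0]
    - [0, 0, 0]
    - [0, 0, 0]
    - [0, 0, 0]
  jaw: [0, 0, 0, 0, 0, 0]

```text
time_s: 39.9
tool_pos: [0.5372, 0.1394, 0.2408]
tool_rot: [-179.9, 0.0, 6.4]
force: [-3.5, -0.5, 9.7]
grip_width: 0.0337
grasp_force: 30.0
```

>>> send_rows:
  xyz:
    - [0.006, 0, 0]
    - [0.006, 0, 0]
    - [0.006, 0, 0]
    - [0.006, 0, 0]
    - [0, 0, 0]
    - [0, 0, 0]
  rotation:
    - [0, 0, 0]
    - [0, 0, 0]
    - [0, 0, 0]
    - [0, 0, 0]
    - [0, 0, 0]
    - [0, 0, 0]
  jaw: [0, 0, 0, 0, 0, 0]

```text
time_s: 40.5
tool_pos: [0.5618, 0.141, 0.2408]
tool_rot: [180.0, -0.1, 6.3]
force: [-1.4, -2.1, 8.1]
grip_width: 0.034
grasp_force: 30.0
```

```bash
python3 - <<'E'
from go import *
o=env.get_obs(); print(o["tool_pos"],o["tool_rot"],o["force"],o["wrist_torque"])
go("bay1 seat",F(DOCK,30,108,77.1),6.5)
E
```

```text
[0.56175104 0.14098896 0.2407942 ] [ 1.79971138e+02 -7.84966838e-02  6.29667616e+00] [-1.38549578 -2.07197968  8.10613682] [-0.4668178   0.52805284 -0.0838435 ]
bay1 seat target [0.6285 0.1493 0.0771] tool shift mm [67.  -0.8  0.2] turn rad(before) [ 0.001 -0.001 -0.004]
```

>>> send_rows:
  xyz:
    - [0.008, 0, 0]
    - [0.008, 0, 0]
    - [0.008, 0, 0]
    - [0.008, 0, 0]
    - [0.008, 0, 0]
    - [0.008, 0, 0]
    - [0.008, 0, 0]
    - [0.006, 0, 0]
    - [0, 0, 0]
    - [0, 0, 0]
  rotation:
    - [0, 0, 0]
    - [0, 0, 0]
    - [0, 0, 0]
    - [0, 0, 0]
    - [0, 0, 0]
    - [0, 0, 0]
    - [0, 0, 0]
    - [0, 0, 0]
    - [0, 0, 0]
    - [0, 0, 0]
  jaw: [0, 0, 0, 0, 0, 0, 0, 0, 0, 0]

```text
time_s: 41.5
tool_pos: [0.6244, 0.1478, 0.2414]
tool_rot: [179.9, -0.3, 6.3]
force: [3.1, -2.1, 6.0]
grip_width: 0.034
grasp_force: 30.0
```

>>> send_rows:
  xyz:
    - [0.003, 0, 0]
    - [0.002, 0, 0]
    - [0.002, 0, 0]
    - [0, 0, 0]
    - [0, 0, 0]
  rotation:
    - [0, 0, 0]
    - [0, 0, 0]
    - [0, 0, 0]
    - [0, 0, 0]
    - [0, 0, 0]
  jaw: [0, 0, 0, 0, 0]

```text
time_s: 42.0
tool_pos: [0.6297, 0.1483, 0.2408]
tool_rot: [179.9, 0.0, 6.3]
force: [-3.0, -2.8, 9.1]
grip_width: 0.0335
grasp_force: 30.0
```

```bash
python3 - <<'E'
from go import *
o=env.get_obs(); print(o["tool_pos"],o["tool_rot"],o["force"],o["wrist_torque"])
go("bay1 seat",F(DOCK,30,108,77.1),6.5)
E
```

```text
[0.6297441  0.14831627 0.24083943] [1.79945655e+02 2.76465042e-02 6.32456367e+00] [-3.04890834 -2.8134908   9.14950676] [-0.73381129  0.78436085  0.11861221]
bay1 seat target [0.6285 0.1493 0.0771] tool shift mm [-1.1 -1.3  0.2] turn rad(before) [ 0.001  0.    -0.003]
```

>>> send_rows:
  xyz:
    - [0.002, 0, 0]
    - [0.002, 0, 0]
    - [0, 0, 0]
    - [0, 0, 0]
  rotation:
    - [0, 0, 0]
    - [0, 0, 0]
    - [0, 0, 0]
    - [0, 0, 0]
  jaw: [0, 0, 0, 0]

```text
time_s: 42.4
tool_pos: [0.6315, 0.1483, 0.2407]
tool_rot: [180.0, 0.5, 6.3]
force: [-13.9, -4.1, 18.9]
grip_width: 0.0338
grasp_force: 30.0
```

>>> send_rows:
  xyz:
    - [-0.003, 0, 0]
    - [0, 0, 0]
    - [0, 0, 0]
    - [0, 0, 0]
    - [0, 0, 0]
    - [0, 0, -0.02]
    - [0, 0, -0.04]
    - [0, 0, -0.03]
    - [0, 0, 0]
    - [0, 0, 0]
    - [0, 0, 0]
  rotation:
    - [0, 0, 0]
    - [0, 0, 0]
    - [0, 0, 0]
    - [0, 0, 0]
    - [0, 0, 0]
    - [0, 0, 0]
    - [0, 0, 0]
    - [0, 0, 0]
    - [0, 0, 0]
    - [0, 0, 0]
    - [0, 0, 0]
  jaw: [0, 0, 0.6, 0.6, 0.6, 0.6, 0.6, 0.6, 0.6, 0.6, 0.6]

```text
time_s: 43.5
tool_pos: [0.6299, 0.15, 0.3282]
tool_rot: [180.0, 0.1, 6.4]
force: [0.3, -0.8, 0.1]
grip_width: 0.0524
grasp_force: 0.0
```

```bash
python3 - <<'E'
from go import *
o=env.get_obs(); print(o["tool_pos"],o["tool_rot"],o["qpos"].round(1),o["force"],o["grip_width"])
go("knob out, at yaw6.5",F(DOCK,-31,-229,145),6.5)
E
```

```text
[0.62989369 0.14996275 0.32823345] [1.79990868e+02 1.36124349e-01 6.37165913e+00] [-48.9  25.1  43.4  90.4 -17.9  71.8 -86.1] [ 0.2611828  -0.80221605  0.12084753] 0.05242192994160188
knob out, at yaw6.5 target [ 0.606  -0.1924  0.145 ] tool shift mm [-62.1 337.5  19.7] turn rad(before) [ 0.     0.002 -0.002]
```

>>> send_rows:
  xyz:
    - [0, 0, 0]
    - [0, 0, 0]
    - [0, 0, 0]
    - [0, 0, 0]
    - [0, 0, 0]
    - [0, 0, 0]
    - [0, 0, 0]
    - [0, 0, 0]
    - [0, 0, 0]
    - [0, 0, 0]
    - [0, 0, 0]
    - [0, 0, 0]
    - [-0.042, -0.0078, 0]
    - [-0.042, -0.0078, 0]
    - [-0.042, -0.0078, 0]
    - [-0.042, -0.0078, 0]
    - [-0.042, -0.0078, 0]
    - [-0.042, -0.0078, 0]
    - [-0.042, -0.0078, 0]
    - [-0.042, -0.0078, 0.02]
  rotation:
    - [0, 0, -0.131]
    - [0, 0, -0.131]
    - [0, 0, -0.131]
    - [0, 0, -0.131]
    - [0, 0, -0.131]
    - [0, 0, -0.131]
    - [0, 0, -0.131]
    - [0, 0, -0.131]
    - [0, 0, -0.131]
    - [0, 0, -0.131]
    - [0, 0, -0.131]
    - [0, 0, -0.131]
    - [0, 0, 0]
    - [0, 0, 0]
    - [0, 0, 0]
    - [0, 0, 0]
    - [0, 0, 0]
    - [0, 0, 0]
    - [0, 0, 0]
    - [0, 0, 0]
  jaw: [0.6, 0.6, 0.6, 0.6, 0.6, 0.6, 0.6, 0.6, 0.6, 0.6, 0.6, 0.6, 0.6, 0.6, 0.6, 0.6, 0.6, 0.6, 0.6, 0.6]

```text
time_s: 45.5
tool_pos: [0.6063, -0.193, 0.3106]
tool_rot: [179.8, 0.0, 96.4]
force: [1.3, -0.9, 0.1]
grip_width: 0.0523
grasp_force: 0.0
```

>>> send_rows:
  xyz:
    - [0, 0, 0]
    - [0, 0, 0]
    - [0, 0, 0]
  rotation:
    - [0, 0, 0]
    - [0, 0, 0]
    - [0, 0, 0]
  jaw: [0.6, 0.6, 0.6]

```text
time_s: 45.8
tool_pos: [0.6063, -0.1896, 0.3087]
tool_rot: [-179.9, -0.1, 96.5]
force: [0.6, 0.5, -0.7]
grip_width: 0.052
grasp_force: 0.0
```

```bash
python3 - <<'E'
from go import *
import cv2
o=env.get_obs(); print(o["tool_pos"],o["tool_rot"],o["qpos"].round(1),o["force"],o["grip_width"])
go("knob out",F(DOCK,-31,-229,45),96.5)
im=env.read_camera("top")["image"]; s=env.read_camera("side")["image"]
k=lambda a,x,y:cv2.resize(a[y:y+110,x:x+80],None,fx=5,fy=5,interpolation=cv2.INTER_CUBIC)
cv2.imwrite("pics/k8.png",np.hstack([k(im,110,150),k(s,200,160)]))
E
```

```text
[ 0.60629949 -0.18962598  0.3087444 ] [-1.79928393e+02 -8.79905782e-02  9.65201666e+01] [-12.5  22.6  34.8  93.3 -13.6  68.5  31.8] [ 0.56383412  0.48858232 -0.72300006] 0.05200131697438007
knob out target [ 0.606  -0.1924  0.045 ] tool shift mm [ -3.   -0.4 100.2] turn rad(before) [-0.001 -0.002  0.   ]
```

View pics/k8.png

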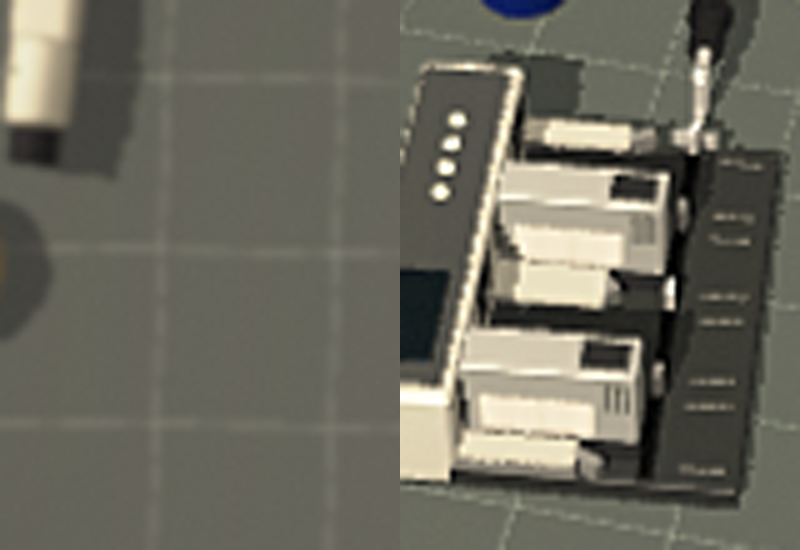

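Both flush cartridges are home in bays 1 and 3, and the mat is clear. Grip the knob and push it home.

>>> send_rows:
  xyz:
    - [-0.003, 0, 0.025]
    - [0, 0, 0.025]
    - [0, 0, 0.025]
    - [0, 0, 0.025]
    - [0, 0, 0]
    - [0, 0, 0]
    - [0, 0, 0]
    - [0, 0, 0]
    - [0, 0, 0]
    - [0, 0, 0]
  rotation:
    - [0, 0, 0]
    - [0, 0, 0]
    - [0, 0, 0]
    - [0, 0, 0]
    - [0, 0, 0]
    - [0, 0, 0]
    - [0, 0, 0]
    - [0, 0, 0]
    - [0, 0, 0]
    - [0, 0, 0]
  jaw: [0.6, 0.6, 0.6, 0.6, 0.6, 0.6, 0, 0, 0, 0]
  newtons: 35

```text
time_s: 46.9
tool_pos: [0.6066, -0.1943, 0.2105]
tool_rot: [179.9, 0.0, 96.4]
force: [-0.0, 0.1, -0.6]
grip_width: 0.0281
grasp_force: 0.0
```

>>> send_rows:
  xyz:
    - [0.005, 0, 0]
    - [0.005, 0, 0]
    - [0.005, 0, 0]
    - [0.005, 0, 0]
    - [0.005, 0, 0]
    - [0.005, 0, 0]
    - [0.005, 0, 0]
    - [0.004, 0, 0]
    - [0, 0, 0]
    - [0, 0, 0]
  rotation:
    - [0, 0, 0]
    - [0, 0, 0]
    - [0, 0, 0]
    - [0, 0, 0]
    - [0, 0, 0]
    - [0, 0, 0]
    - [0, 0, 0]
    - [0, 0, 0]
    - [0, 0, 0]
    - [0, 0, 0]
  jaw: [0, 0, 0, 0, 0, 0, 0, 0, 0, 0]

```text
time_s: 47.9
tool_pos: [0.6023, -0.1576, 0.2104]
tool_rot: [179.9, 0.3, 96.4]
force: [2.2, -6.5, 0.4]
grip_width: 0.025
grasp_force: 35.0
```

```bash
python3 - <<'E'
from go import *
o=env.get_obs(); print(o["tool_pos"],o["tool_rot"],o["force"],o["grip_width"])
go("knob home",F(DOCK,-31,-193,45),96.5)
E
```

```text
[ 0.60227926 -0.15763998  0.21043087] [179.86381383   0.27598534  96.35690624] [ 2.16838576 -6.50530877  0.39660882] 0.025005071187739984
knob home target [ 0.6019 -0.1567  0.045 ] tool shift mm [ 1.8 -0.6  1.9] turn rad(before) [ 0.002  0.005 -0.002]
```

>>> send_rows:
  xyz:
    - [0.003, 0, 0]
    - [0.002, 0, 0]
    - [0, 0, 0]
    - [0, 0, 0]
  rotation:
    - [0, 0, 0]
    - [0, 0, 0]
    - [0, 0, 0]
    - [0, 0, 0]
  jaw: [0, 0, 0, 0]

```text
time_s: 48.3
tool_pos: [0.6018, -0.1564, 0.2106]
tool_rot: [179.8, 0.7, 96.2]
force: [7.1, -15.2, -5.3]
grip_width: 0.0253
grasp_force: 35.0
```

>>> send_rows:
  xyz:
    - [-0.004, 0, 0]
    - [0, 0, 0]
    - [0, 0, 0]
    - [0, 0, 0]
    - [0, 0, 0]
    - [0, 0, -0.03]
    - [0, 0, -0.04]
    - [0, 0, -0.04]
    - [0, 0, -0.04]
    - [-0.03, -0.04, -0.02]
    - [-0.03, -0.04, -0.02]
    - [-0.02, -0.04, 0]
    - [0, 0, 0]
    - [0, 0, 0]
    - [0, 0, 0]
  rotation:
    - [0, 0, 0]
    - [0, 0, 0]
    - [0, 0, 0]
    - [0, 0, 0]
    - [0, 0, 0]
    - [0, 0, 0]
    - [0, 0, 0]
    - [0, 0, 0]
    - [0, 0, 0]
    - [0, 0, 0]
    - [0, 0, 0]
    - [0, 0, 0]
    - [0, 0, 0]
    - [0, 0, 0]
    - [0, 0, 0]
  jaw: [0, 0, 0.6, 0.6, 0.6, 0.6, 0.6, 0.6, 0.6, 0.6, 0.6, 0.6, 0.6, 0.6, 0.6]

```text
time_s: 49.8
tool_pos: [0.4976, -0.2408, 0.3965]
tool_rot: [-180.0, -0.1, 96.6]
force: [0.5, 0.3, 0.3]
grip_width: 0.0522
grasp_force: 0.0
```

```bash
python3 - <<'E'
from go import *
import cv2
o=env.get_obs(); print(o["tool_pos"],o["force"],o["qpos"].round(1))
im=env.read_camera("top")["image"]; s=env.read_camera("side")["image"]
a=cv2.resize(im[105:215,205:285],None,fx=5,fy=5,interpolation=cv2.INTER_CUBIC); b=cv2.resize(s[90:270,180:310],(397,550),interpolation=cv2.INTER_CUBIC)
cv2.imwrite("pics/k9.png",np.hstack([a,b]))
E
```

```text
[ 0.49759618 -0.24084136  0.39648315] [0.49176806 0.33611026 0.26996444] [-13.1   7.5  39.7  99.1  -5.   75.2  34.2]
```

View pics/k9.png

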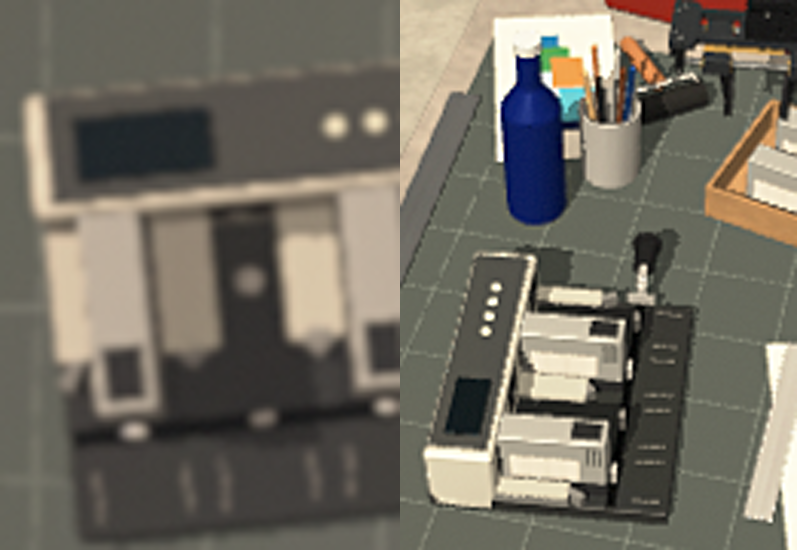

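The teeth are back at their original home pixels ((135,430) and (263,417) in the crop), barring both seated cartridges. The bottle, pen cup and tray are undisturbed.

```bash
python3 -c "
from cell import env; print(env.sign_off())"
```

```text
the job is handed in; nothing more can be done
None
```

The job is handed in at about 50 s of robot time: both spent cartridges stand upright in the return tray, the two flush cartridges on the mat are fully home in bays 1 and 3, and the lock knob is pushed home; sign-off gave no verdict.

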